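# Load the wood specimens into the balance with tongs

## Task

Slide open the top door of the laboratory balance and use the tongs to move every small wood specimen from the paper mat onto the weighing pan, side by side and not stacked, setting them down gently. Then put the tongs back upright in their stand and slide the door fully shut. Never touch the specimens with the gripper itself, and leave the resin block, jar and slide box where they are.

Things in the scene. Friction and masses are not known exactly. Their poses are not given: they have to be found in the camera images.
- block1: loose rectangular wood specimen, 30 x 22 x 22 mm, 14 g; origin at its centre, x along the 30 mm side; starts lying flat on the paper mat. None if absent in this run
- block2: loose rectangular wood specimen, 30 x 22 x 22 mm, 14 g; origin at its centre, x along the 30 mm side; starts lying flat on the paper mat. None if absent in this run
- block3: loose rectangular wood specimen, 30 x 22 x 22 mm, 14 g; origin at its centre, x along the 30 mm side; starts lying flat on the paper mat. None if absent in this run
- block4: loose rectangular wood specimen, 30 x 22 x 22 mm, 14 g; origin at its centre, x along the 30 mm side; starts lying flat on the paper mat. None if absent in this run
- block5: loose rectangular wood specimen, 30 x 22 x 22 mm, 14 g; origin at its centre, x along the 30 mm side; starts lying flat on the paper mat. None if absent in this run
- door (a joint): the balance's clear sliding top door, m: 0 = shut, 0.18 = fully open; it slides away from the balance's front along the balance's +x axis (see pan_centre), stays where left, drags with about 1.5 N. Starts shut or up to 30 mm ajar. The panel is 206 x 196 mm, centred over the pan when shut, its upper face at z = 0.135
- door_handle (a point): centre of the grey handle bar on top of the door, near its front edge; the bar is 14 mm thick along the slide direction, 60 mm long across it and rises 28 mm above the door (14 mm above this point). It moves with the door; pinch it from above
- pan_centre (a point): centre of the upper face of the balance's steel weighing pan, a disc of radius 85 mm, at z = 0.06; z up, x to the back of the balance (the door's opening direction), y to its left
- balance: white laboratory balance, fixed; origin on the table under pan_centre, same axes. The pan lies in a glass-walled chamber 200 mm (x) by 200 mm (y) inside, centred on it, floor at z = 0.057, walls 5 mm thick to z = 0.13, open only at the top when the door is slid back. Behind it a housing (x 105 to 285 mm, y +-110, top z 0.12), in front a low panel (to x -165 mm, top z 0.057)
- tongs: loose spring tongs, 155 mm tall, 0.1 kg, standing tips down in the stand. Origin midway between the two tips at their lower end; z up along the arms, y from arm to arm. Two straight parallel steel arms, each 6 mm thick (y), 16 mm wide (x), 150 mm long; between their upper ends (133 to 155 mm above the tips) a black spring sleeve, 16 mm in y, 24 mm in x
- tongs_left (a joint): inward travel of each tongs arm, m (0 at rest, at most 0.012); both move equally, staying parallel. At 0: 52 mm over the arms' outer faces, 40 mm inside; a spring pushes back with 1 N per mm on each arm. Squeeze the outer faces with the gripper about 110 mm above the tips: at 45 mm outside they are held and still open (33 mm inside); on a 22 mm specimen 34 mm outside; a 25 N grip carries it
- stand_floor (a point): centre of the floor of the pocket in the tongs' stand (fixed grey block 36 x 74 mm, 60 mm high); z up, x and y along the pocket's sides. The pocket is 24 mm (x) by 62 mm (y), 54 mm deep, its floor at z = 0.006; the tongs stand in it with their y along its y, either way round
- mat: fixed white paper mat, 240 x 200 x 3 mm, on which the specimens lie; origin under its centre
- resin: bystander: loose mauve resin-cast block, 46 mm cube, larger than the specimens; origin at the centre of its underside. Not to be weighed
- jar: bystander: loose amber glass jar, 48 mm wide, 75 mm high; origin at the centre of its underside
- slidebox: bystander: loose wooden slide box, 100 x 75 x 32 mm; origin at the centre of its underside
Things that resemble listed ones, but are neither listed nor needed, are in the scene too. What is shaped like the block5 but red or turquoise is not meant.

How it is judged:
By the outcome, as a careful person would: the job done as asked, in the order asked, and still so for the second after the job is handed in, with the robot touching nothing.
Of block1, block2, block3, block4, block5 only 3 to 5 are there at a start; the rules pass over those that are not, and their reading is None.
At some moment in a run one of block1, block2, block3, block4, block5 may be knocked a few centimetres aside while the robot is not near it.
It also fails if it takes over 210 s, if anything falls off the work surface, if the arm or the gripper's body presses on something with over 40 N, if the wrist force passes 120 N, or if a joint passes its speed limit or range.

## Robot

A 7-joint arm with a two-finger parallel gripper is mounted at the origin on the work surface. World frame = base frame: x ahead of the robot, y to its left, z up, the work surface at z = 0. Lengths are in mm, angles in rad, forces in N, time in s.
With the tool pointing down it reaches from about 400 to 850 mm from the base axis. Payload 4.4 kg.
Tool frame: the origin (TCP) lies on the centre line of the jaws, within the pads' length; the fingertips stand env.tip_extent ahead of it and the grasp point (between the pads) lies 8 mm behind it (env.tip_extent is the distance from the TCP to the fingertips, in mm); z points along the fingers, y is the direction in which the jaws open and shut (so a half turn about z gives the same grasp; the last joint's range is limited). The gripper opens to 94 mm and grips with 3 to 60 N. Pads are 16 mm wide; open, the fingers measure 119 mm over their backs; the gripper's body (75 mm by 177 mm) begins 78 mm behind the grasp point.
Start: joints at [1.238, 0.628, 0.038, 1.517, -0.027, 0.996, -0.02], TCP at [171.398, -627.009, 216.478] pointing down, gripper open.
Joint ranges: [-3.06, 3.06], [-0.37, 2.12], [-1.25, 1.32], [0.18, 2.47], [-1.1, 4.24], [0.23, 1.98], [-2.94, 2.94]. Speed limits (rad/s): [2.57, 2.57, 3.14, 3.14, 3.14, 3.14, 3.14].

## Interface

Orientations are given as a unit quaternion [w, x, y, z].
In Python, from cell import env gives the robot as it stands.
- The arm moves only by the shell command python3 -m jog 'ROWS' [FORCE]. ROWS is JSON, a list of rows, each a list of 3 entries, a list of its own where there are three numbers: the shift along the tool's x, y, z in mm, then the turn, a rotation vector about the tool's x, y, z in rad, then the opening, from -1 (shut) to 1 (fully open). In form: [[[tx, ty, tz], [wx, wy, wz], fingers], ...]. A call has 1 to 12 rows; each row is the pose to reach, as a shift and turn from the pose commanded when the call began, along the tool's axes at that moment; what a row does not reach only later rows make up. A row lasts 1/10 s, in which the tool goes at most 50 mm and 8.59 degrees, less where a joint would pass 70% of its speed; a pose out of reach is approached as far as the arm can. A call with a gripper value outside its range is refused whole. The fingers move at their own pace and stop on an object; FORCE is the grip in N (left out, the last holds). Time passes only in rows, so rows that repeat a pose let the fingers close. It gives the time, the measured TCP pose, the force and the opening at its end, in the units of the state.
- env.read_state(): the state, without advancing time (a new reading comes with each control period).
- env.grab_frame(name): name is "side" or "top" or "wrist"; returns (picture, depth): 480x640x3 uint8, blue, green, red; 480x640 float32, mm along the optical axis (not along the pixel's ray), 0 where there is no reading.
- env.camera_model(name): a dict with "K" (3x3 intrinsics, pixels), "distortion" ([k1, k2, p1, p2, k3] as OpenCV has them; the pictures are not rectified), "view" (4x4, takes a point from world to camera coordinates). Camera axes: x right, y down, z forward; pixel columns grow to the right and rows downward; lengths in mm; the calibration is good to about 2 mm. A picture is of the moment at which its call begins: read the wrist's pose just before it. camera_model takes no time and is no camera call; for the wrist camera it gives the pose at the moment of the call.
- env.close_job(): hands the job in, once; it reports no verdict.
Trained networks look in the newest picture that a camera, given by its name, has taken for a name from the list of things; names that differ only in an ending like _2 or _b are one class to them, and where a whole thing is asked for, a point or a joint stands for the part that bears it (a point fixed in the world has none). Each returns a list of dicts, best first, with "p" (0 to 1); they miss things now and then, are a little off and sometimes report something else, mostly with a low value. They report only what shows in the picture. A call takes as long as a camera call. They do not tell look-alikes from the thing itself.
- env.spot_in(query, camera): "pixel" ([column, row] in pixels, amid what is visible of it).
- env.outline_of(query, camera): "region" (480x640 bool, what is visible of it) and "pixel" ([column, row] in pixels, amid what is visible of it).
- env.landmark_of(query, camera): "pixel" ([column, row] in pixels: a listed point, or the origin of a listed thing).
The state is a dict: "time_s": time; "joint_positions": joint angles; "joint_vel": joint speeds; "joint_efforts": joint torques, N m; "position": TCP position; "tcp_rot": TCP orientation; "contact_force": force on the tool from outside, world axes, zero at the start; "torque": the same for the moment, N m; "finger_gap": finger opening in mm.
Only numpy, scipy, OpenCV 4.12 (cv2) and the standard library are available. Lean on these libraries where they do the work, as an engineer would, in place of code of your own. Each camera call takes 0.05 s, during which the arm holds its last target.

## Working session

There is one attempt and no reset: what is moved stays moved. The work goes in short steps, Python scripts to look and compute and a shell command to move; the robot and the scene stay as the last step left them, time stands still between calls to the robot, and variables do not carry over. Pictures are saved under pics/ and viewed, and the job is handed in when it is done.

```bash
ls; mkdir -p pics; python3 - <<'E'
from cell import env
import cv2,numpy as np
print(env.read_state(), env.tip_extent)
for n in ("side","top","wrist"):
    im,d=env.grab_frame(n); cv2.imwrite(f"pics/{n}0.png",im); np.save(f"pics/{n}0.npy",d)
    m=env.camera_model(n); print(n,np.round(m["K"],1).tolist(),m["distortion"],np.round(m["view"],3).tolist())
E
```

```text
pics
{'time_s': 0.0, 'joint_positions': array([ 1.23822832,  0.62931036,  0.03845056,  1.51836024, -0.02701359,
        0.99628464, -0.02000489]), 'joint_vel': array([-3.76303770e-04,  9.93235047e-04,  1.56370471e-03,  5.13255375e-05,
       -7.35562584e-04, -1.55222082e-03,  6.87099646e-05]), 'joint_efforts': array([ 1.33069029e-04, -5.49706757e+01,  1.14367984e+00, -1.86623454e+01,
       -5.22299716e-02,  2.37096328e-02,  1.42851641e-04]), 'position': array([ 171.20836226, -626.38354946,  215.57992018]), 'tcp_rot': array([-9.12947450e-04,  9.91118381e-01,  1.32979339e-01, -1.30525236e-04]), 'contact_force': array([-0.51976819, -0.09152616, -0.80528064]), 'torque': array([ 0.03386917, -0.04483521, -0.00852596]), 'finger_gap': 94.3484576716499} 11.0
side [[550.0, 0.0, 322.0], [0.0, 550.0, 235.6], [0.0, 0.0, 1.0]] [0.02364504 0.         0.         0.         0.        ] [[-0.83, -0.557, -0.013, 516.258], [-0.396, 0.607, -0.689, 256.389], [0.392, -0.567, -0.724, 1043.101], [0.0, 0.0, 0.0, 1.0]]
top [[558.1, 0.0, 321.3], [0.0, 558.1, 241.7], [0.0, 0.0, 1.0]] [-0.08616643  0.          0.          0.          0.        ] [[-0.023, -1.0, -0.017, 104.972], [-0.987, 0.025, -0.159, 576.584], [0.159, 0.013, -0.987, 1261.717], [0.0, 0.0, 0.0, 1.0]]
wrist [[333.1, 0.0, 315.1], [0.0, 333.1, 239.7], [0.0, 0.0, 1.0]] [-0.0577788  0.         0.         0.         0.       ] [[0.263, -0.965, -0.001, -649.744], [-0.93, -0.254, 0.266, -27.747], [-0.257, -0.069, -0.964, 391.973], [0.0, 0.0, 0.0, 1.0]]
```

View pics/side0.png

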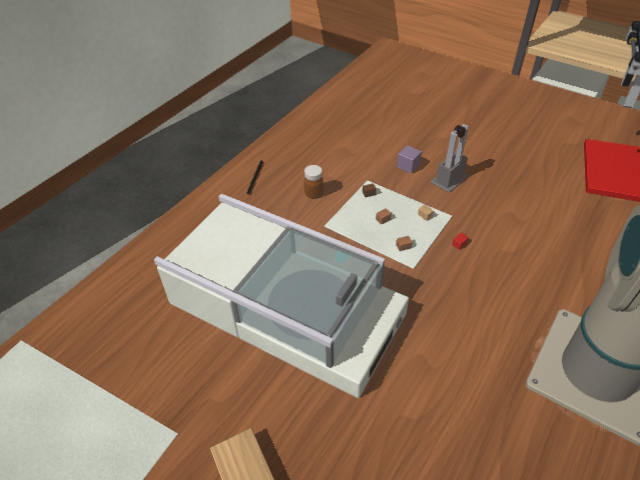

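View pics/top0.png

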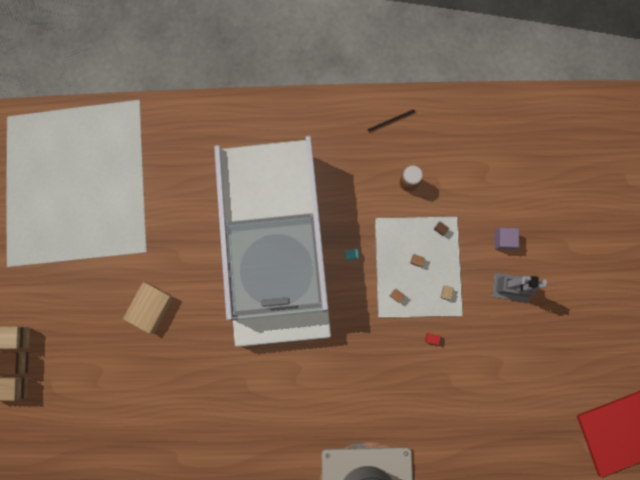

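View pics/wrist0.png

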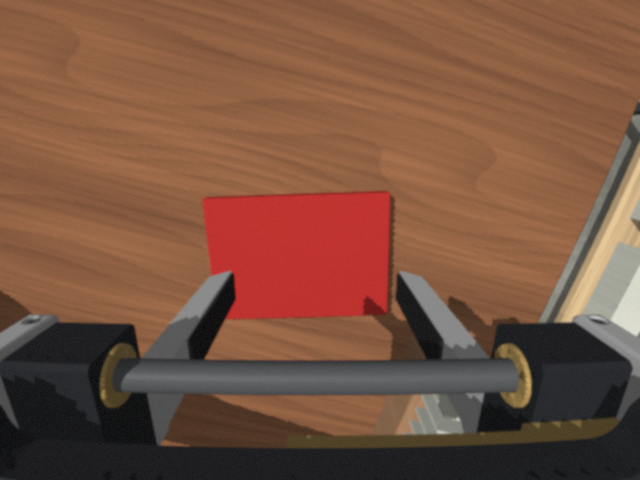

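```bash
cat > h.py <<'E'
from cell import env
import cv2,numpy as np
from scipy.spatial.transform import Rotation as R
def und(px,m):
    p=cv2.undistortPoints(np.array(px,float).reshape(-1,1,2),m["K"],np.array(m["distortion"])).reshape(-1,2); return p
def deproj(px,z,m):
    p=und(px,m); z=np.asarray(z,float).reshape(-1,1); c=np.hstack([p*z,z]); V=np.array(m["view"])
    return (c-V[:3,3])@V[:3,:3]
def onplane(px,h,m):
    p=und(px,m); V=np.array(m["view"]); d=np.hstack([p,np.ones((len(p),1))])@V[:3,:3]; o=-V[:3,:3].T@V[:3,3]
    return o+d*((h-o[2])/d[:,2:3])
def tri(pxs,ms):
    A=[];b=[]
    for px,m in zip(pxs,ms):
        V=np.array(m["view"]); d=V[:3,:3].T@np.append(und([px],m)[0],1); d/=np.linalg.norm(d); o=-V[:3,:3].T@V[:3,3]
        P=np.eye(3)-np.outer(d,d); A.append(P); b.append(P@o)
    x=np.linalg.lstsq(np.vstack(A),np.hstack(b),rcond=None)[0]
    return x,[np.linalg.norm(a@x-c) for a,c in zip(A,b)]
def proj(X,m):
    V=np.array(m["view"]); r,_=cv2.Rodrigues(V[:3,:3])
    return cv2.projectPoints(np.array(X,float).reshape(-1,1,3),r,V[:3,3],m["K"],np.array(m["distortion"]))[0].reshape(-1,2)
def cloud(d,m,mask=None):
    ok=d>0
    if mask is not None: ok&=mask
    r,c=np.nonzero(ok); return deproj(np.c_[c,r],d[r,c],m),np.c_[c,r]
E
python3 - <<'E'
from h import *
for cam in("top","side"):
    m=env.camera_model(cam); im,d=env.grab_frame(cam)
    for q in ("block1","resin","jar","slidebox","tongs","door_handle","pan_centre","stand_floor","mat"):
        for r in env.landmark_of(q,cam)[:7]:
            c,rr=map(int,np.round(r["pixel"])); 
            w=deproj([r["pixel"]],d[min(rr,479),min(c,639)],m)[0]
            print(cam,q,round(r["p"],2),np.round(r["pixel"],1),np.round(w))
E
```

```text
top block1 0.66 [418.9 261.2] [ 530. -139.   23.]
top block1 0.52 [439.2 228.6] [ 607. -191.   27.]
top block1 0.48 [350.3 254.6] [551.  23.  19.]
top block1 0.45 [430.4 335.8] [ 354. -158.   22.]
top block1 0.43 [397.7 294.6] [452. -86.  23.]
top block1 0.42 [445.4 293.5] [ 452. -198.   22.]
top block1 0.24 [406.4 184.4] [ 712. -115.   47.]
top resin 0.58 [504.  239.9] [ 572. -340.   46.]
top jar 0.61 [406.6 182.6] [ 715. -115.   52.]
top slidebox 0.79 [150. 309.] [431. 499.  31.]
top tongs 0.86 [513.7 286.6] [ 464. -367.   10.]
top door_handle 0.69 [274.2 303.3] [431. 191. 168.]
top stand_floor 0.98 [511.7 288.9] [ 459. -362.    8.]
top mat 0.68 [415.7 264.6] [ 525. -135.    1.]
side block1 0.72 [423.1 212.5] [ 460. -194.   18.]
side block1 0.68 [387.1 217.2] [ 525. -136.   14.]
side block1 0.59 [369.  191.1] [ 606. -187.   21.]
side block1 0.53 [457.1 240.6] [ 352. -150.   22.]
side block1 0.46 [402.4 240.9] [454. -78.  26.]
side resin 0.72 [409.2 163.7] [ 568. -327.   29.]
side jar 0.87 [316.1 194.4] [ 713. -110.   16.]
side jar 0.65 [312.3 315.8] [462. 265. 133.]
side slidebox 0.82 [242.5 471.9] [426. 521.  35.]
side tongs 0.58 [451.2 174.6] [ 453. -330.   42.]
side door_handle 0.6 [343.6 286.7] [438. 201. 165.]
side stand_floor 0.61 [447.4 178.1] [ 460. -326.   31.]
side mat 0.74 [389.8 219.2] [ 520. -140.    8.]
```

```bash
python3 - <<'E'
import cv2
im=cv2.imread("pics/top0.png"); a=cv2.resize(im[190:360,360:560],None,fx=4,fy=4,interpolation=2)[:600,:800]; cv2.imwrite("pics/c1.png",a)
im=cv2.imread("pics/side0.png"); a=cv2.resize(im[110:260,310:510],None,fx=4,fy=4,interpolation=2); cv2.imwrite("pics/c2.png",a)
E
```

```text
(no output)
```

View pics/c1.png

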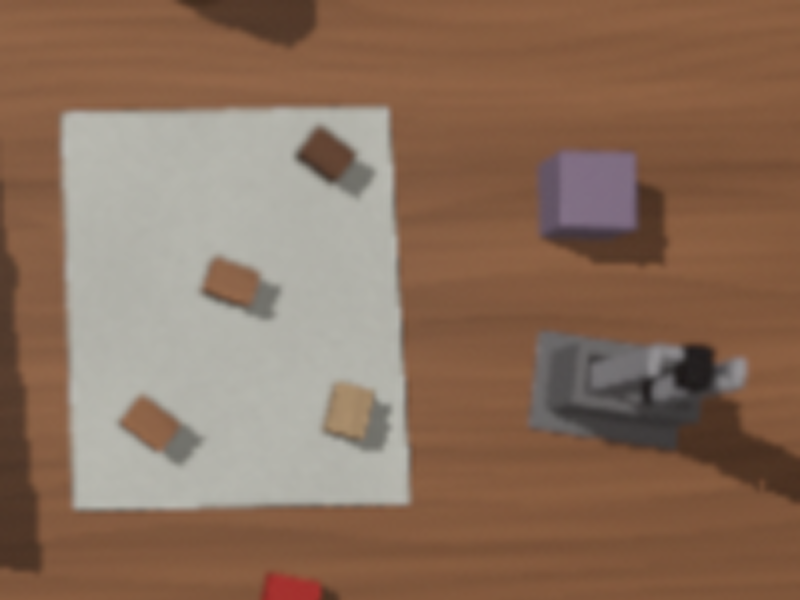

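View pics/c2.png

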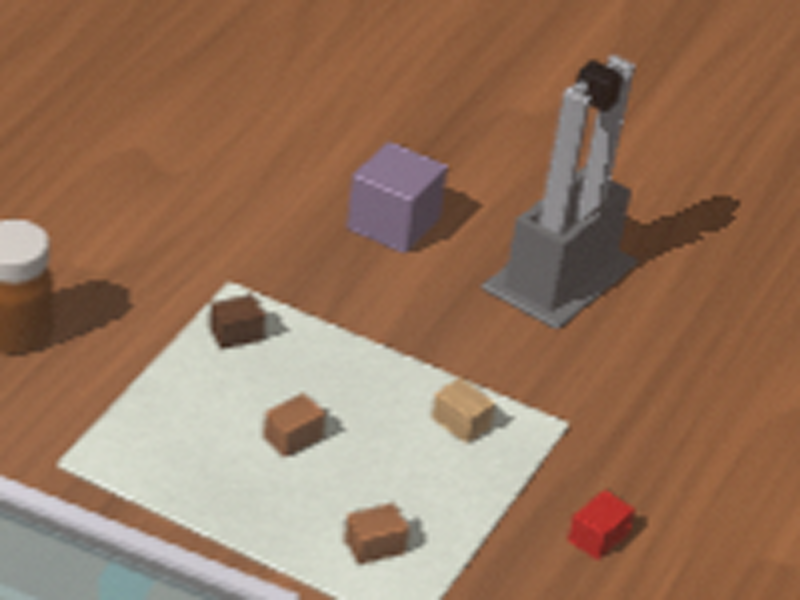

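```bash
python3 - <<'E'
from h import *
from scipy import ndimage
m=env.camera_model("top"); d=np.load("pics/top0.npy"); im=cv2.imread("pics/top0.png")
W=np.zeros((480,640,3)); P,px=cloud(d,m); W[px[:,1],px[:,0]]=P
z=W[...,2]
# blocks
sl=(slice(215,320),slice(375,465))
print("mat z",np.median(z[sl]))
mask=np.zeros_like(z,bool); mask[sl]=z[sl]>16
l,n=ndimage.label(mask)
for i in range(1,n+1):
    q=W[l==i]
    if len(q)<20: continue
    top=q[q[:,2]>np.percentile(q[:,2],60)-5][:,:2].astype(np.float32)
    r=cv2.minAreaRect(top); print(len(q),np.round(np.percentile(q[:,2],[10,50,90]),1),np.round(top.mean(0),1),r)
# stand: z 50..66 near, tongs
for lo,hi,nm in((52,66,"stand"),(140,165,"tongs top"),):
    k=(abs(W[...,0]-455)<80)&(abs(W[...,1]+350)<80)&(z>lo)&(z<hi)
    q=W[k][:,:2].astype(np.float32); print(nm,len(q),cv2.minAreaRect(q),np.round(W[k].mean(0),1))
# handle
k=(abs(W[...,0]-435)<60)&(abs(W[...,1]-195)<60)&(z>150)
q=W[k]; print("handle",len(q),cv2.minAreaRect(q[:,:2].astype(np.float32)),np.round(np.percentile(q[:,2],[10,50,90]),1),q.mean(0))
# rails
k=(W[...,0]>350)&(W[...,0]<780)&(W[...,1]>50)&(W[...,1]<350)&(z>120)&(z<150)
q=W[k]; print("rails/door",len(q),cv2.minAreaRect(q[:,:2].astype(np.float32)),np.percentile(q[:,2],[5,50,95]))
k=(W[...,0]>350)&(W[...,0]<850)&(W[...,1]>40)&(W[...,1]<360)&(z>50)&(z<160)
q=W[k]; print("balance",len(q),cv2.minAreaRect(q[:,:2].astype(np.float32)))
v=np.zeros((480,640),np.uint8); v[:]=np.clip(z,0,200)/200*255; cv2.imwrite("pics/z.png",cv2.resize(v[100:360,180:580],None,fx=2,fy=2,interpolation=0))
E
```

```text
mat z 2.6725381764487626
123 [20.9 24.5 27.6] [ 609.6 -197. ] ((609.625, -196.72015380859375), (29.962024688720703, 24.128894805908203), 50.93644332885742)
116 [20.3 24.5 27.9] [ 533.7 -136.2] ((534.17919921875, -136.60874938964844), (28.513734817504883, 22.45928955078125), 66.88126373291016)
129 [21.4 25.2 27.8] [ 454.9 -202. ] ((454.8333740234375, -202.41326904296875), (23.170547485351562, 30.150196075439453), 73.1143798828125)
128 [20.9 25.  28.2] [450.8 -85.5] ((451.15631103515625, -85.39241027832031), (29.8515682220459, 22.18349266052246), 52.17446517944336)
stand 218 ((463.5882263183594, -362.5489196777344), (76.39352416992188, 37.89246368408203), 80.0246353149414) [ 460.7 -353.1   59.3]
tongs top 217 ((463.7605285644531, -361.1993713378906), (53.39121627807617, 24.301950454711914), 86.80696868896484) [ 463.5 -359.9  155.5]
handle 197 ((435.8099060058594, 190.15330505371094), (14.048344612121582, 59.23994064331055), 4.033319473266602) [159.  162.2 165.5] [435.55112087 189.87055953 161.9291489 ]
rails/door 12424 ((598.481201171875, 203.2177734375), (380.2384338378906, 219.5102081298828), 4.297906398773193) [120.72440397 134.23595045 140.33605359]
balance 19402 ((573.8885498046875, 201.34732055664062), (449.9123840332031, 220.9907989501953), 4.249798774719238)
```

View pics/z.png

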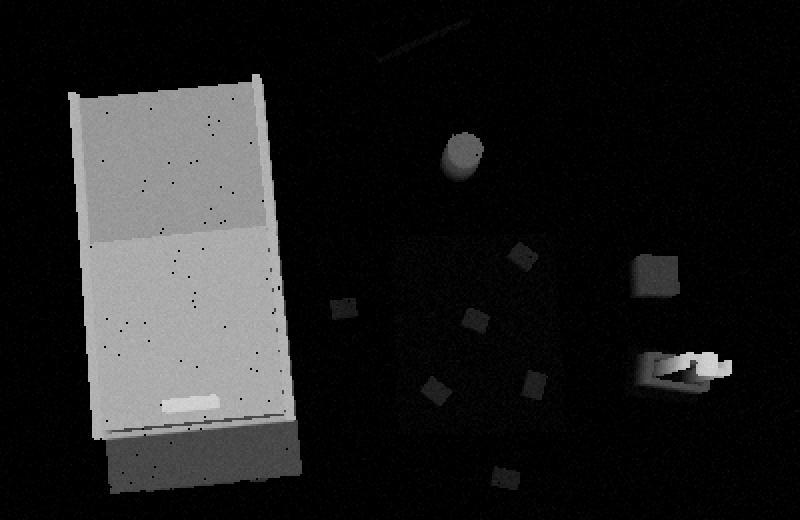

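```bash
cat > go.py <<'E'
from h import *
import sys
# usage: go.py x y z yawdeg ...  : tool-axes shift and turn from the present pose to each target
s=env.read_state(); p=s["position"]; q=s["tcp_rot"]; Rm=R.from_quat([q[1],q[2],q[3],q[0]])
x=Rm.as_matrix()[:,0]; print("now",np.round(p,1),"yaw",round(np.degrees(np.arctan2(x[1],x[0])),1),"zaxis",np.round(Rm.as_matrix()[:,2],3),"gap",round(s["finger_gap"],1),"F",np.round(s["contact_force"],1),"t",round(s["time_s"],2),"j",np.round(s["joint_positions"],2))
a=list(map(float,sys.argv[1:]))
for i in range(0,len(a),4):
    t=np.array(a[i:i+3]); y=np.radians(a[i+3]); Rt=R.from_matrix(np.array([[np.cos(y),np.sin(y),0],[np.sin(y),-np.cos(y),0],[0,0,-1]]))
    print("->",a[i:i+4],np.round(Rm.inv().apply(t-p),1).tolist(),np.round((Rm.inv()*Rt).as_rotvec(),3).tolist())
E
python3 go.py 480 -300 330 50
```

```text
now [ 171.4 -627.   216.5] yaw 15.3 zaxis [ 0. -0. -1.] gap 94.1 F [ 0.1 -0.6  0.6] t 1.15 j [ 1.24  0.63  0.04  1.52 -0.03  1.   -0.02]
-> [480.0, -300.0, 330.0, 50.0] [383.9, -234.1, -113.5] [0.0, -0.0, -0.606]
```

```bash
python3 -m jog '[[[384,-234,-113.5],[0,0,-0.606],1],[[384,-234,-113.5],[0,0,-0.606],1],[[384,-234,-113.5],[0,0,-0.606],1],[[384,-234,-113.5],[0,0,-0.606],1],[[384,-234,-113.5],[0,0,-0.606],1],[[384,-234,-113.5],[0,0,-0.606],1],[[384,-234,-113.5],[0,0,-0.606],1],[[384,-234,-113.5],[0,0,-0.606],1],[[384,-234,-113.5],[0,0,-0.606],1],[[384,-234,-113.5],[0,0,-0.606],1],[[384,-234,-113.5],[0,0,-0.606],1]]'; python3 go.py 460 0 330 94 436 190 230 94.2
python3 - <<'E'
from h import *
im,d=env.grab_frame("wrist");cv2.imwrite("pics/w1.png",im)
E
```

```text
time_s: 2.25
position: [482.1, -297.9, 330.6]
tcp_rot: [0.0, 0.905, 0.425, 0.001]
contact_force: [-0.9, 0.0, -1.3]
finger_gap: 93.9
now [ 482.1 -297.9  330.6] yaw 50.3 zaxis [ 0.002  0.    -1.   ] gap 93.9 F [-0.9  0.  -1.3] t 2.25 j [ 0.63  0.4  -0.19  1.59  0.08  1.15 -0.27]
-> [460.0, 0.0, 330.0, 94.0] [215.1, -207.3, 0.5] [0.002, -0.001, -0.763]
-> [436.0, 190.0, 230.0, 94.2] [345.8, -347.2, 100.5] [0.002, -0.001, -0.766]
```

View pics/w1.png

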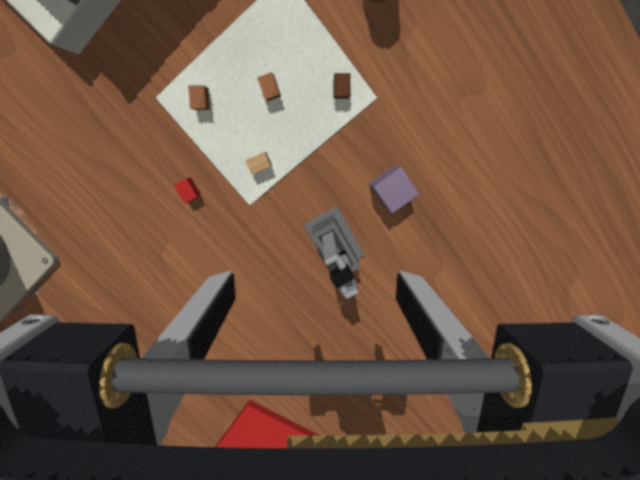

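The wrist view shows the mat's four wooden specimens (198,97), (268,87), (342,85), (259,162), with the tongs at (335,250). Now to the door handle.

```bash
python3 -m jog '[[[346,-347,100],[0,0,-0.766],1],[[346,-347,100],[0,0,-0.766],1],[[346,-347,100],[0,0,-0.766],1],[[346,-347,100],[0,0,-0.766],1],[[346,-347,100],[0,0,-0.766],1],[[346,-347,100],[0,0,-0.766],1],[[346,-347,100],[0,0,-0.766],1],[[346,-347,100],[0,0,-0.766],1],[[346,-347,100],[0,0,-0.766],1],[[346,-347,100],[0,0,-0.766],1],[[346,-347,100],[0,0,-0.766],1],[[346,-347,100],[0,0,-0.766],1]]'; 
python3 - <<'E'
from h import *
m=env.camera_model("wrist");im,d=env.grab_frame("wrist");cv2.imwrite("pics/w2.png",im)
P,px=cloud(d,m); 
k=(abs(P[:,0]-436)<60)&(abs(P[:,1]-190)<60)&(P[:,2]>150)&(P[:,2]<175); q=P[k]
print(len(q),cv2.minAreaRect(q[:,:2].astype(np.float32)),np.percentile(q[:,2],[10,50,90]))
E
python3 go.py 436 190 152 94.2
```

```text
time_s: 3.5
position: [436.6, 186.4, 229.2]
tcp_rot: [0.0, 0.683, 0.731, -0.001]
contact_force: [-0.1, -0.5, -0.6]
finger_gap: 93.9
1456 ((437.2041931152344, 191.940673828125), (13.562994956970215, 59.19701385498047), 4.0790696144104) [161.29692773 162.92032238 163.91027055]
now [437.1 185.2 229.4] yaw 93.7 zaxis [-0.001 -0.002 -1.   ] gap 94.0 F [0.3 0.1 0.7] t 3.55 j [-0.1   0.4  -0.49  1.96  0.25  0.84 -0.66]
-> [436.0, 190.0, 152.0, 94.2] [5.1, -0.7, 77.4] [-0.001, 0.002, -0.008]
```

View pics/w2.png

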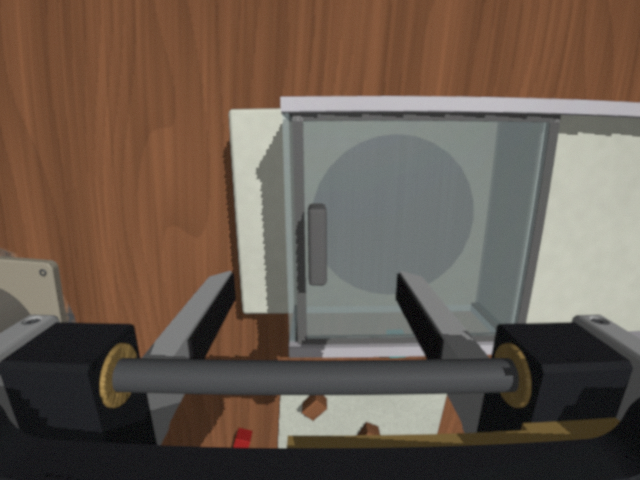

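```bash
python3 -m jog '[[[5.5,0,40],[0,0,-0.008],1],[[5.5,0,65],[0,0,-0.008],1],[[5.5,0,77],[0,0,-0.008],1],[[5.5,0,77],[0,0,-0.008],1],[[5.5,0,77],[0,0,-0.008],-0.4],[[5.5,0,77],[0,0,-0.008],-0.8],[[5.5,0,77],[0,0,-0.008],-1],[[5.5,0,77],[0,0,-0.008],-1],[[5.5,0,77],[0,0,-0.008],-1],[[5.5,0,77],[0,0,-0.008],-1]]' 12;  python3 go.py 436.5 191 152 94.2
```

```text
time_s: 4.55
position: [436.4, 193.6, 153.2]
tcp_rot: [0.0, 0.68, 0.733, 0.0]
contact_force: [-0.5, -0.6, -0.4]
finger_gap: 49.5
now [436.4 193.6 153.2] yaw 94.4 zaxis [ 0.  0. -1.] gap 49.5 F [-0.5 -0.6 -0.4] t 4.55 j [-0.17  0.51 -0.43  2.05  0.34  0.65 -0.76]
-> [436.5, 191.0, 152.0, 94.2] [-2.6, -0.1, 1.2] [0.0, -0.0, 0.003]
```

```bash
python3 -m jog '[[[0,0,0],[0,0,0],-1],[[0,0,0],[0,0,0],-1],[[0,0,0],[0,0,0],-1],[[0,0,0],[0,0,0],-1],[[0,0,0],[0,0,0],-1],[[0,0,0],[0,0,0],-1]]';  python3 go.py 605 204 152 94.2
```

```text
time_s: 5.15
position: [436.5, 193.6, 153.0]
tcp_rot: [0.0, 0.68, 0.733, 0.0]
contact_force: [0.9, -0.1, -0.3]
finger_gap: 13.9
now [436.5 193.6 153. ] yaw 94.4 zaxis [ 0.  0. -1.] gap 13.9 F [ 0.9 -0.1 -0.3] t 5.15 j [-0.17  0.51 -0.43  2.05  0.34  0.65 -0.76]
-> [605.0, 204.0, 152.0, 94.2] [-2.4, 168.8, 1.1] [0.0, -0.0, 0.003]
```

```bash
python3 -m jog '[[[0,8,0],[0,0,0],-1],[[0,24,0],[0,0,0],-1],[[0,40,0],[0,0,0],-1],[[0,56,0],[0,0,0],-1],[[0,72,0],[0,0,0],-1],[[0,88,0],[0,0,0],-1],[[0,104,0],[0,0,0],-1],[[0,120,0],[0,0,0],-1],[[0,136,0],[0,0,0],-1],[[0,146,0],[0,0,0],-1],[[0,152,0],[0,0,0],-1],[[0,155,0],[0,0,0],-1]]' 15;  python3 go.py 605 204 152 94.2
```

```text
time_s: 6.35
position: [591.1, 205.4, 153.0]
tcp_rot: [-0.0, 0.68, 0.733, 0.0]
contact_force: [-1.0, 0.9, 3.6]
finger_gap: 13.9
now [591.1 205.4 153. ] yaw 94.4 zaxis [-0.  0. -1.] gap 13.9 F [-1.   0.9  3.6] t 6.35 j [-0.12  0.69 -0.42  1.64  0.35  0.88 -0.61]
-> [605.0, 204.0, 152.0, 94.2] [-2.5, 13.7, 1.0] [-0.0, -0.0, 0.003]
```

```bash
python3 -m jog '[[[0,4,0],[0,0,0],-1],[[0,7,0],[0,0,0],-1],[[0,10,0],[0,0,0],-1],[[0,12,0],[0,0,0],-1],[[0,14,0],[0,0,0],-1],[[0,15,0],[0,0,0],-1]]';  python3 go.py 605 204 152 94.2
```

```text
time_s: 6.95
position: [606.0, 206.5, 153.0]
tcp_rot: [0.0, 0.68, 0.733, 0.0]
contact_force: [-2.0, 0.3, 2.9]
finger_gap: 14.0
now [606.  206.5 153. ] yaw 94.4 zaxis [ 0.  0. -1.] gap 14.0 F [-2.   0.3  2.9] t 6.95 j [-0.12  0.71 -0.42  1.6   0.35  0.9  -0.6 ]
-> [605.0, 204.0, 152.0, 94.2] [-2.4, -1.1, 1.0] [0.0, -0.0, 0.003]
```

```bash
python3 -m jog '[[[0,2,0],[0,0,0],-1],[[0,4,0],[0,0,0],-1],[[0,5,0],[0,0,0],-1]]'; python3 -m jog '[[[0,1,0],[0,0,0],-1],[[0,2,0],[0,0,0],-1],[[0,3,0],[0,0,0],-1]]'
```

```text
time_s: 7.25
position: [611.0, 206.9, 153.0]
tcp_rot: [-0.0, 0.68, 0.733, 0.0]
contact_force: [-4.1, 0.6, 4.2]
finger_gap: 14.0
time_s: 7.55
position: [611.0, 206.9, 153.0]
tcp_rot: [-0.001, 0.68, 0.734, -0.002]
contact_force: [-9.3, -0.8, 8.8]
finger_gap: 13.8
```

```bash
python3 -m jog '[[[0,-2.5,0],[0,0,0],-1],[[0,-2.5,0],[0,0,0],-0.4],[[0,-2.5,0],[0,0,0],-0.4],[[0,-2.5,0],[0,0,0],-0.4],[[0,-2.5,0],[0,0,0],-0.4],[[0,-2.5,0],[0,0,0],0],[[0,-2.5,-20],[0,0,0],0],[[0,-2.5,-60],[0,0,0],1],[[-30,-60,-100],[0,0,0],1],[[-60,-110,-130],[0,0,0],1],[[-60,-110,-130],[0,0,0],1],[[-60,-110,-130],[0,0,0],1]]'
python3 - <<'E'
from h import *
im,d=env.grab_frame("wrist");cv2.imwrite("pics/w3.png",im)
m=env.camera_model("wrist")
P,px=cloud(d,m)
k=(abs(P[:,0]-611)<60)&(abs(P[:,1]-203)<60)&(P[:,2]>150)&(P[:,2]<175); q=P[k]
print(len(q),cv2.minAreaRect(q[:,:2].astype(np.float32)))
k=(abs(P[:,0]-514)<110)&(abs(P[:,1]-197)<110)&(P[:,2]>59)&(P[:,2]<66)
W=np.zeros((480,640),np.uint8); W[px[k][:,1],px[k][:,0]]=255; cv2.imwrite("pics/pan.png",W)
print(np.percentile(P[k][:,2],[10,50,90]))
im,d=env.grab_frame("top");cv2.imwrite("pics/t3.png",im[100:340,200:520]);np.save("pics/top3.npy",d)
E
python3 go.py 460 -330 300 -6
```

```text
time_s: 8.75
position: [506.8, 136.5, 285.8]
tcp_rot: [0.002, 0.68, 0.733, 0.0]
contact_force: [0.6, 0.4, 0.8]
finger_gap: 80.7
1305 ((611.7997436523438, 205.90994262695312), (14.633213996887207, 59.26839065551758), 3.776805877685547)
[59.15020567 59.74521587 60.82856806]
now [509.2 138.6 283.9] yaw 94.3 zaxis [ 0.003  0.    -1.   ] gap 88.2 F [ 0.4  0.2 -0.2] t 8.85 j [ 0.03  0.41 -0.5   1.76  0.23  1.03 -0.48]
-> [460.0, -330.0, 300.0, -6.0] [-463.6, -84.2, -16.3] [0.002, -0.002, 1.751]
```

View pics/w3.png

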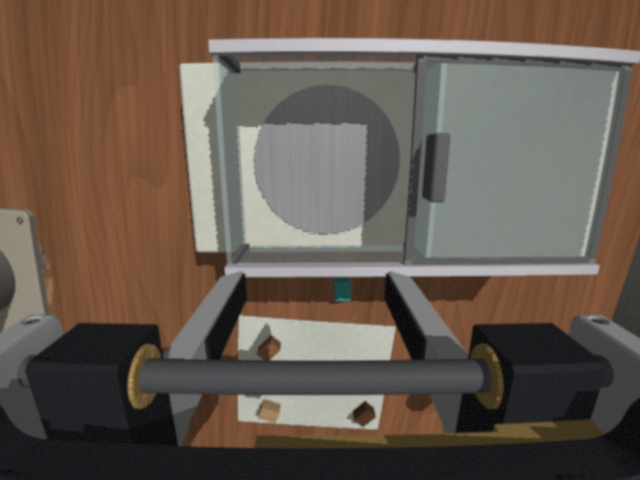

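View pics/t3.png

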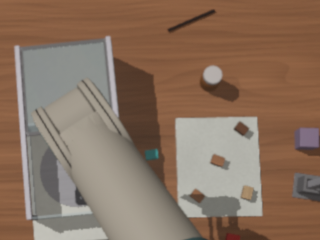

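```bash
python3 -m jog '[[[-464,-84,-16],[0,0,1.751],1],[[-464,-84,-16],[0,0,1.751],1],[[-464,-84,-16],[0,0,1.751],1],[[-464,-84,-16],[0,0,1.751],1],[[-464,-84,-16],[0,0,1.751],1],[[-464,-84,-16],[0,0,1.751],1],[[-464,-84,-16],[0,0,1.751],1],[[-464,-84,-16],[0,0,1.751],1],[[-464,-84,-16],[0,0,1.751],1],[[-464,-84,-16],[0,0,1.751],1],[[-464,-84,-16],[0,0,1.751],1],[[-464,-84,-16],[0,0,1.751],1]]'; python3 go.py
python3 - <<'E'
from h import *
m=env.camera_model("wrist");im,d=env.grab_frame("wrist");cv2.imwrite("pics/w4.png",im)
P,px=cloud(d,m)
for lo,hi,nm in((52,66,"stand"),(80,157,"tongs"),(143,153,"armtops"),(153,166,"sleeve top"),):
    k=(abs(P[:,0]-462)<60)&(abs(P[:,1]+361)<60)&(P[:,2]>lo)&(P[:,2]<hi)
    q=P[k][:,:2].astype(np.float32); print(nm,len(q),len(q)>3 and cv2.minAreaRect(q),np.round(np.median(P[k],0),1))
print("pan",onplane([[277,270]],60,env.camera_model("top")))
E
```

```text
time_s: 10.05
position: [460.9, -331.3, 297.3]
tcp_rot: [-0.0, 0.998, -0.055, -0.001]
contact_force: [-0.1, -0.4, -0.2]
finger_gap: 94.0
now [ 460.9 -331.3  297.3] yaw -6.3 zaxis [-0.002  0.    -1.   ] gap 94.0 F [-0.1 -0.4 -0.2] t 10.05 j [ 0.55  0.43  0.03  1.64 -0.02  1.07 -1.09]
stand 606 ((466.65045166015625, -362.9602966308594), (72.78296661376953, 36.3911018371582), 79.79605102539062) [ 478.  -357.    60.1]
tongs 725 ((468.0376892089844, -363.5552673339844), (51.96051025390625, 21.3295955657959), 77.26913452148438) [ 469.1 -373.   152.6]
armtops 149 ((468.2684631347656, -362.5337829589844), (49.34096908569336, 21.3295955657959), 77.26913452148438) [ 470.8 -362.   151. ]
sleeve top 773 ((466.4869079589844, -363.1599426269531), (51.38767623901367, 24.149110794067383), 80.05015563964844) [ 467.1 -363.   158.9]
pan [[513.4233376  194.44957125  60.        ]]
```

View pics/w4.png

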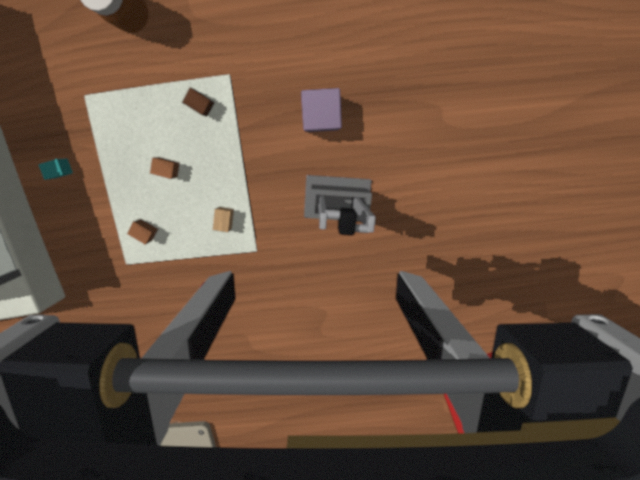

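```bash
python3 go.py 466.5 -363 225 -10
```

```text
now [ 461.1 -330.6  297.4] yaw -6.4 zaxis [-0.001  0.    -1.   ] gap 94.1 F [ 0.9 -0.7  0.4] t 10.1 j [ 0.55  0.43  0.03  1.64 -0.02  1.07 -1.1 ]
-> [466.5, -363.0, 225.0, -10.0] [9.1, 31.6, 72.4] [-0.0, 0.002, 0.063]
```

```bash
python3 -m jog '[[[9,31.5,72.5],[0,0,0.063],1],[[9,31.5,72.5],[0,0,0.063],1],[[9,31.5,72.5],[0,0,0.063],1],[[9,31.5,72.5],[0,0,0.063],1]]'; 
python3 - <<'E'
from h import *
m=env.camera_model("wrist");im,d=env.grab_frame("wrist");cv2.imwrite("pics/w5.png",im)
P,px=cloud(d,m)
for lo,hi,nm in((52,66,"stand"),(153,166,"sleeve top"),):
    k=(abs(P[:,0]-462)<60)&(abs(P[:,1]+361)<60)&(P[:,2]>lo)&(P[:,2]<hi)
    q=P[k][:,:2].astype(np.float32); print(nm,len(q),len(q)>3 and cv2.minAreaRect(q),np.round(np.median(P[k],0),1))
E
python3 go.py 466.5 -363 108 -10
```

```text
time_s: 10.5
position: [466.5, -361.9, 225.9]
tcp_rot: [-0.001, 0.997, -0.083, -0.001]
contact_force: [0.9, 0.1, 0.7]
finger_gap: 94.1
stand 1005 ((466.4691467285156, -363.51751708984375), (74.14216613769531, 36.239837646484375), 79.79468536376953) [ 476.6 -369.1   60. ]
sleeve top 1247 ((466.64056396484375, -363.3513488769531), (52.20375442504883, 23.66452407836914), 80.30435180664062) [ 467.6 -363.4  158.3]
now [ 467.  -362.   227.1] yaw -9.5 zaxis [ 0.001  0.    -1.   ] gap 94.0 F [-0.6 -0.8 -0.6] t 10.55 j [ 0.58  0.53  0.04  1.68 -0.03  0.93 -1.1 ]
-> [466.5, -363.0, 108.0, -10.0] [-0.4, 1.1, 119.1] [-0.0, -0.001, 0.009]
```

View pics/w5.png

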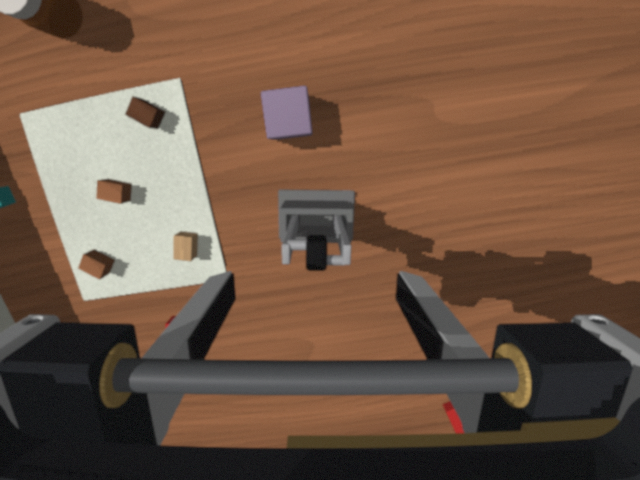

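```bash
python3 -m jog '[[[-0.3,1.5,30],[0,0,0.009],1],[[-0.3,1.5,60],[0,0,0.009],1],[[-0.3,1.5,85],[0,0,0.009],1],[[-0.3,1.5,105],[0,0,0.009],1],[[-0.3,1.5,118],[0,0,0.009],1],[[-0.3,1.5,119],[0,0,0.009],1],[[-0.3,1.5,119],[0,0,0.009],0.3],[[-0.3,1.5,119],[0,0,0.009],0.3],[[-0.3,1.5,119],[0,0,0.009],0.3]]' 25;python3 go.py 466.6 -363.4 108 -10
```

```text
time_s: 11.45
position: [466.0, -364.4, 108.7]
tcp_rot: [0.001, 0.996, -0.088, 0.001]
contact_force: [0.3, -0.1, 0.2]
finger_gap: 73.6
now [ 466.  -364.4  108.7] yaw -10.1 zaxis [ 0.002 -0.001 -1.   ] gap 73.6 F [ 0.3 -0.1  0.2] t 11.45 j [ 0.59  0.68  0.04  1.79 -0.04  0.67 -1.1 ]
-> [466.6, -363.4, 108.0, -10.0] [0.5, -1.1, 0.7] [0.001, -0.002, -0.002]
```

```bash
python3 -m jog '[[[0.5,-1,0],[0,0,0],0.1],[[0.5,-1,0],[0,0,0],0.1],[[0.5,-1,0],[0,0,0],0.1],[[0.5,-1,0],[0,0,0],-0.065],[[0.5,-1,0],[0,0,0],-0.065],[[0.5,-1,0],[0,0,0],-0.065],[[0.5,-1,0],[0,0,0],-0.065],[[0.5,-1,0],[0,0,0],-0.065],[[0.5,-1,0],[0,0,0],-0.065]]' 25;python3 go.py 466.6 -363.4 108 -10
```

```text
time_s: 12.35
position: [466.0, -363.0, 107.6]
tcp_rot: [0.0, 0.996, -0.088, 0.0]
contact_force: [-0.9, 0.0, 2.7]
finger_gap: 44.3
now [ 466.  -363.   107.6] yaw -10.1 zaxis [ 0. -0. -1.] gap 44.3 F [-0.9  0.   2.7] t 12.35 j [ 0.59  0.68  0.04  1.79 -0.04  0.67 -1.1 ]
-> [466.6, -363.4, 108.0, -10.0] [0.6, 0.3, -0.4] [0.0, -0.0, -0.002]
```

```bash
python3 -m jog '[[[0,0,-4],[0,0,0],-0.065],[[0,0,-12],[0,0,0],-0.065],[[0,0,-24],[0,0,0],-0.065],[[0,0,-38],[0,0,0],-0.065],[[0,0,-54],[0,0,0],-0.065],[[0,0,-70],[0,0,0],-0.065],[[0,0,-84],[0,0,0],-0.065],[[0,0,-94],[0,0,0],-0.065],[[0,0,-100],[0,0,0],-0.065],[[0,0,-100],[0,0,0],-0.065]]';python3 go.py
python3 - <<'E'
from h import *
im,d=env.grab_frame("side");cv2.imwrite("pics/s6.png",im);np.save("pics/s6.npy",d)
cv2.imwrite("pics/s6c.png",cv2.resize(im[60:260,300:560],None,fx=3,fy=3,interpolation=2)[:600,:780])
P,px=cloud(d,env.camera_model("side"))
k=(abs(P[:,0]-466)<40)&(abs(P[:,1]+363)<50)&(P[:,2]>66)
print(np.round(np.percentile(P[k][:,2],[0,1,2,5]),1))
E
```

```text
time_s: 13.35
position: [466.3, -363.2, 208.5]
tcp_rot: [0.0, 0.996, -0.088, 0.001]
contact_force: [-0.1, 0.3, -0.6]
finger_gap: 43.8
now [ 466.3 -363.2  208.5] yaw -10.1 zaxis [ 0.001 -0.001 -1.   ] gap 43.8 F [-0.1  0.3 -0.6] t 13.35 j [ 0.58  0.55  0.05  1.7  -0.03  0.89 -1.1 ]
[104.7 115.5 123.2 147.6]
```

View pics/s6c.png

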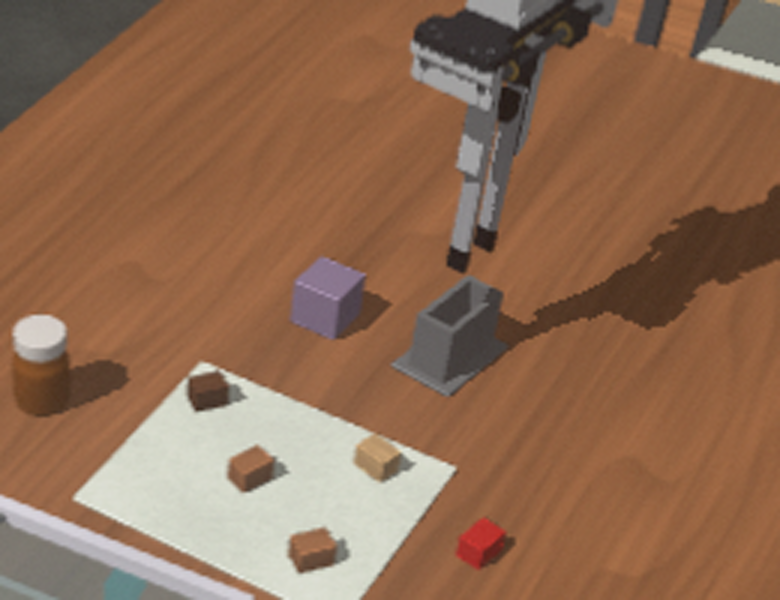

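```bash
cat > blk.py <<'E'
from h import *
from scipy import ndimage
import sys
def find(cam):
    m=env.camera_model(cam); im,d=env.grab_frame(cam)
    P,px=cloud(d,m); W=np.zeros((480,640,3)); W[px[:,1],px[:,0]]=P
    M=(W[...,2]>21.5)&(W[...,2]<29)&(W[...,0]>380)&(W[...,0]<690)&(W[...,1]>-275)&(W[...,1]<-10)
    l,n=ndimage.label(M); 
    for i in range(1,n+1):
        q=W[l==i]
        if len(q)<40: continue
        (c,(w,h),a)=cv2.minAreaRect(q[:,:2].astype(np.float32))
        if w<h: a+=90; w,h=h,w
        a=(a+90)%180-90
        r,cc=np.nonzero(l==i)
        print(cam,len(q),"c",np.round(c,1),"size",round(w,1),round(h,1),"long",round(a,1),"z",round(np.median(q[:,2]),1),"px",int(cc.mean()),int(r.mean()),"bgr",im[l==i].mean(0).round())
    return im
if __name__=="__main__":
    for c in sys.argv[2:]:
        im=find(c); cv2.imwrite(f"pics/{sys.argv[1]}_{c}.png",im)
E
python3 blk.py a wrist top
```

```text
wrist 687 c [ 611.8 -198.3] size 31.4 22.6 long 51.4 z 25.2 px 130 112 bgr [ 54.  72. 103.]
wrist 561 c [ 536.1 -137.5] size 30.4 22.6 long 68.1 z 25.2 px 98 195 bgr [ 77. 107. 152.]
wrist 537 c [ 457.3 -203.6] size 30.5 22.4 long -16.4 z 25.2 px 175 253 bgr [117. 155. 187.]
wrist 498 c [453.7 -84.9] size 30.8 24.7 long 49.0 z 25.1 px 81 273 bgr [ 76. 104. 146.]
top 97 c [ 610.5 -197.5] size 30.1 22.2 long 49.7 z 24.8 px 441 227 bgr [ 66.  81. 105.]
top 87 c [ 534.  -136.4] size 28.6 21.6 long 67.3 z 24.3 px 417 259 bgr [ 82. 107. 143.]
top 91 c [ 454.8 -201.9] size 29.9 21.5 long -15.1 z 25.7 px 447 292 bgr [107. 137. 162.]
top 89 c [451.1 -86.3] size 28.8 22.0 long 48.5 z 25.0 px 398 296 bgr [ 79. 104. 141.]
```

```bash
python3 go.py 456.7 -203 160 -16.4
```

```text
now [ 465.5 -362.7  206.9] yaw -10.1 zaxis [-0.001  0.001 -1.   ] gap 44.4 F [ 0.2  0.7 -2.1] t 13.5 j [ 0.58  0.55  0.05  1.7  -0.03  0.89 -1.1 ]
-> [456.7, -203.0, 160.0, -16.4] [-36.6, -155.6, 47.0] [-0.0, 0.001, 0.11]
```

```bash
python3 -m jog '[[[-5,-15,0],[0,0,0.02],-0.065],[[-12,-45,5],[0,0,0.06],-0.065],[[-20,-80,14],[0,0,0.11],-0.065],[[-28,-115,28],[0,0,0.11],-0.065],[[-34,-140,40],[0,0,0.11],-0.065],[[-36.6,-152,46],[0,0,0.11],-0.065],[[-36.6,-155.6,47],[0,0,0.11],-0.065],[[-36.6,-155.6,47],[0,0,0.11],-0.065]]';python3 go.py 456.7 -203 106 -16.4; python3 blk.py b wrist
```

```text
time_s: 14.3
position: [457.6, -204.2, 160.5]
tcp_rot: [0.0, 0.99, -0.143, 0.0]
contact_force: [-1.4, 0.2, -1.0]
finger_gap: 43.8
now [ 457.6 -204.2  160.5] yaw -16.4 zaxis [ 0.    -0.001 -1.   ] gap 43.8 F [-1.4  0.2 -1. ] t 14.3 j [ 0.31  0.5   0.07  1.99 -0.05  0.66 -1.44]
-> [456.7, -203.0, 106.0, -16.4] [-1.2, -0.9, 54.5] [0.001, -0.001, -0.0]
wrist 1007 c [ 611.6 -197.9] size 30.1 22.5 long 50.2 z 25.2 px 255 64 bgr [47. 64. 93.]
wrist 802 c [ 535.5 -136.9] size 29.2 22.3 long 68.0 z 25.3 px 218 172 bgr [ 70.  99. 143.]
wrist 736 c [ 457.6 -203.3] size 29.7 22.0 long -16.3 z 25.2 px 313 232 bgr [104. 139. 168.]
wrist 674 c [453.3 -84.8] size 29.6 22.8 long 50.8 z 25.2 px 199 270 bgr [ 70.  96. 138.]
```

View pics/b_wrist.png

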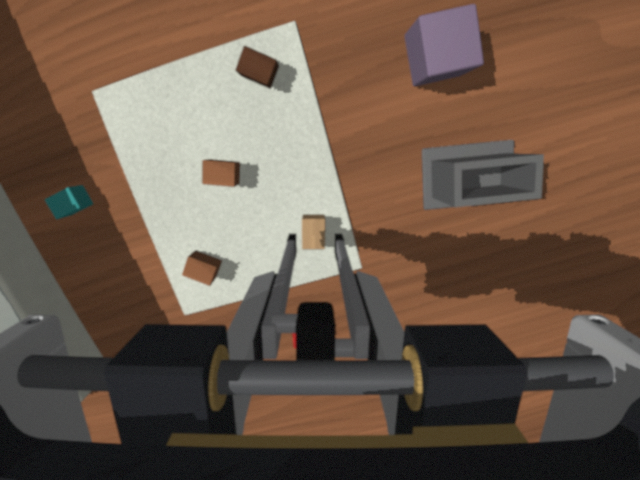

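```bash
python3 -m jog '[[[-0.8,-0.9,12],[0,0,0],-0.065],[[-0.8,-0.9,25],[0,0,0],-0.065],[[-0.8,-0.9,36],[0,0,0],-0.065],[[-0.8,-0.9,45],[0,0,0],-0.065],[[-0.8,-0.9,50],[0,0,0],-0.065],[[-0.8,-0.9,52.5],[0,0,0],-0.065],[[-0.8,-0.9,52.5],[0,0,0],-0.065]]';python3 go.py 457 -203.2 108 -16.4; python3 - <<'E'
from h import *
im,d=env.grab_frame("wrist");cv2.imwrite("pics/w7.png",cv2.resize(im[150:350,200:440],None,fx=3,fy=3))
im,d=env.grab_frame("side");cv2.imwrite("pics/s7.png",cv2.resize(im[120:260,330:510],None,fx=4,fy=4,interpolation=2))
E
```

```text
time_s: 15.05
position: [456.6, -202.4, 107.8]
tcp_rot: [0.0, 0.99, -0.143, -0.0]
contact_force: [0.2, -1.1, -1.2]
finger_gap: 43.8
now [ 456.6 -202.4  107.8] yaw -16.4 zaxis [-0.  0. -1.] gap 43.8 F [ 0.2 -1.1 -1.2] t 15.05 j [ 0.32  0.58  0.06  2.04 -0.06  0.52 -1.43]
-> [457.0, -203.2, 108.0, -16.4] [0.6, 0.7, -0.2] [0.0, 0.0, -0.0]
```

View pics/w7.png

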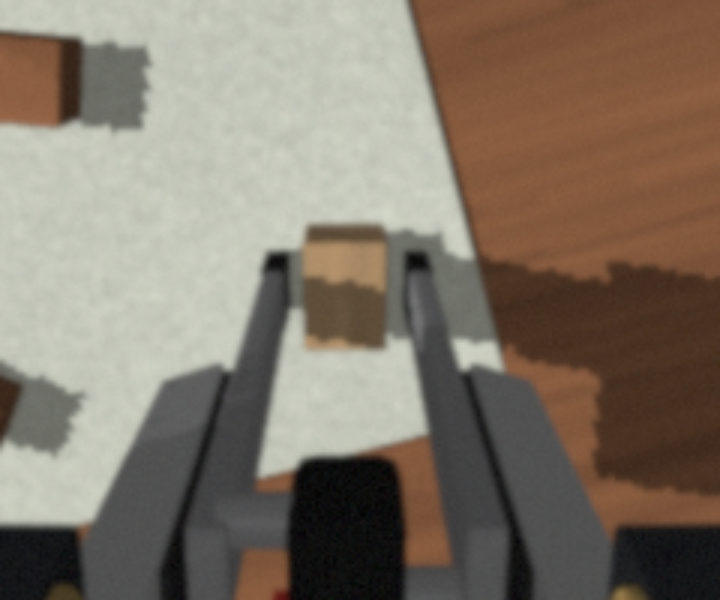

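View pics/s7.png

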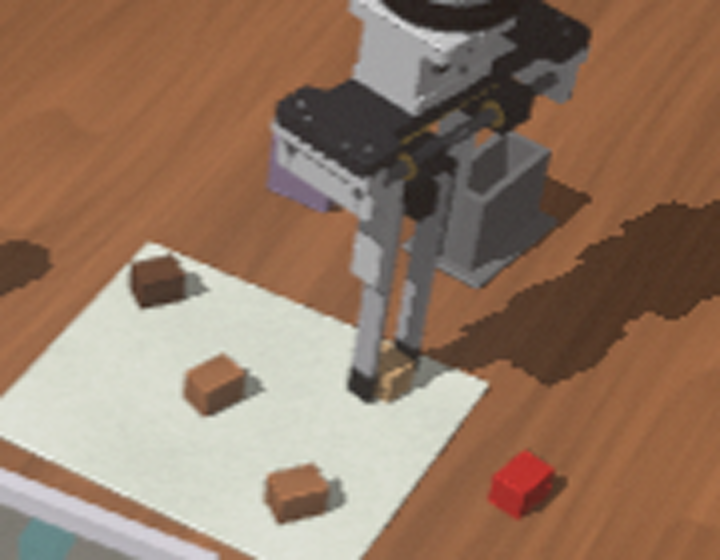

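```bash
python3 -m jog '[[[0,0,0],[0,0,0],-0.2],[[0,0,0],[0,0,0],-0.28],[[0,0,0],[0,0,0],-0.5],[[0,0,0],[0,0,0],-1],[[0,0,0],[0,0,0],-1],[[0,0,0],[0,0,0],-1]]' 25; python3 -m jog '[[[0,0,-3],[0,0,0],-1],[[0,0,-10],[0,0,0],-1],[[0,0,-20],[0,0,0],-1],[[0,0,-35],[0,0,0],-1],[[0,0,-55],[0,0,0],-1],[[0,0,-80],[0,0,0],-1],[[0,0,-105],[0,0,0],-1],[[0,0,-115],[0,0,0],-1],[[0,0,-120],[0,0,0],-1]]'
python3 - <<'E'
from h import *
im,d=env.grab_frame("wrist");cv2.imwrite("pics/w8.png",cv2.resize(im[150:350,200:440],None,fx=3,fy=3))
E
python3 go.py 524 220 230 94.2
```

```text
time_s: 15.75
position: [456.9, -202.4, 108.3]
tcp_rot: [0.0, 0.99, -0.143, 0.0]
contact_force: [0.2, 0.4, 3.6]
finger_gap: 32.4
time_s: 16.65
position: [457.1, -202.4, 229.2]
tcp_rot: [0.0, 0.99, -0.143, 0.001]
contact_force: [0.6, -0.8, -1.6]
finger_gap: 32.6
now [ 457.  -202.4  229.1] yaw -16.4 zaxis [ 0.002 -0.001 -1.   ] gap 32.5 F [ 0.2  0.2 -0.3] t 16.7 j [ 0.3   0.4   0.08  1.92 -0.04  0.83 -1.45]
-> [524.0, 220.0, 230.0, 94.2] [-54.9, -424.1, -1.0] [0.002, -0.001, -1.93]
```

View pics/w8.png

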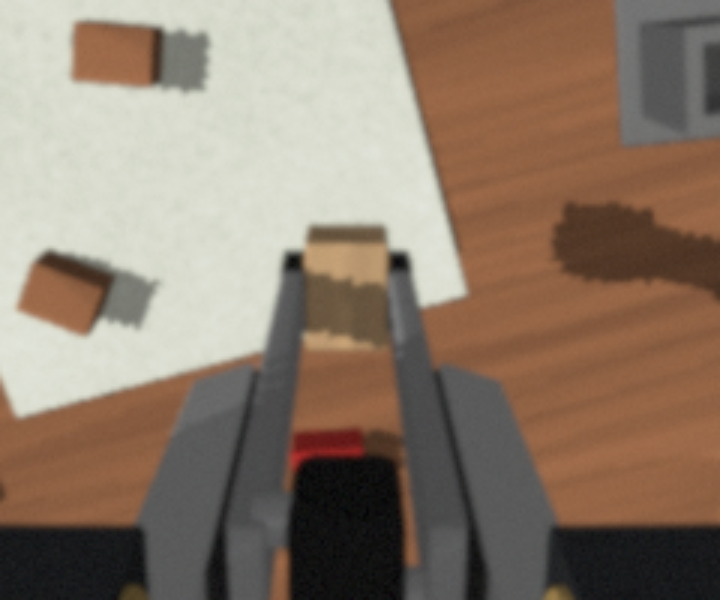

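```bash
python3 go.py 522.2 223.1 280 94.2
```

```text
now [ 457.  -202.4  229.1] yaw -16.4 zaxis [ 0.002 -0.001 -1.   ] gap 32.5 F [ 0.2  0.2 -0.3] t 16.7 j [ 0.3   0.4   0.08  1.92 -0.04  0.83 -1.45]
-> [522.2, 223.1, 280.0, 94.2] [-57.5, -426.6, -51.0] [0.002, -0.001, -1.93]
```

```bash
python3 -m jog '[[[-2,-12,-15],[0,0,-0.06],-1],[[-6,-40,-35],[0,0,-0.19],-1],[[-11,-78,-50],[0,0,-0.33],-1],[[-16,-118,-51],[0,0,-0.47],-1],[[-21,-158,-51],[0,0,-0.61],-1],[[-26,-198,-51],[0,0,-0.75],-1],[[-31,-238,-51],[0,0,-0.89],-1],[[-36,-278,-51],[0,0,-1.03],-1],[[-42,-318,-51],[0,0,-1.17],-1],[[-48,-358,-51],[0,0,-1.31],-1],[[-54,-395,-51],[0,0,-1.45],-1],[[-57,-418,-51],[0,0,-1.59],-1]]' >/dev/null; python3 go.py 522.2 223.1 280 94.2
```

```text
now [518.9 218.3 277.6] yaw 75.2 zaxis [-0.002  0.001 -1.   ] gap 32.5 F [-0.2 -0.1 -1.6] t 17.9 j [-0.18  0.46 -0.4   1.68  0.2   1.05 -0.9 ]
-> [522.2, 223.1, 280.0, 94.2] [5.5, 2.0, -2.4] [-0.003, -0.001, -0.331]
```

```bash
python3 -m jog '[[[5,2,0],[0,0,-0.13],-1],[[5,2,0],[0,0,-0.26],-1],[[5,2,0],[0,0,-0.331],-1],[[5,2,0],[0,0,-0.331],-1],[[5,2,0],[0,0,-0.331],-1]]' >/dev/null; python3 go.py 522.2 223.1 190 94.2;python3 - <<'E'
from h import *
im,d=env.grab_frame("wrist");cv2.imwrite("pics/w9.png",im)
E
```

```text
now [522.8 218.7 278. ] yaw 93.6 zaxis [-0.002 -0.    -1.   ] gap 32.3 F [-0.   0.3 -2.3] t 18.4 j [-0.13  0.48 -0.48  1.66  0.24  1.06 -0.62]
-> [522.2, 223.1, 190.0, 94.2] [4.4, -0.2, 88.0] [-0.002, 0.0, -0.011]
```

View pics/w9.png

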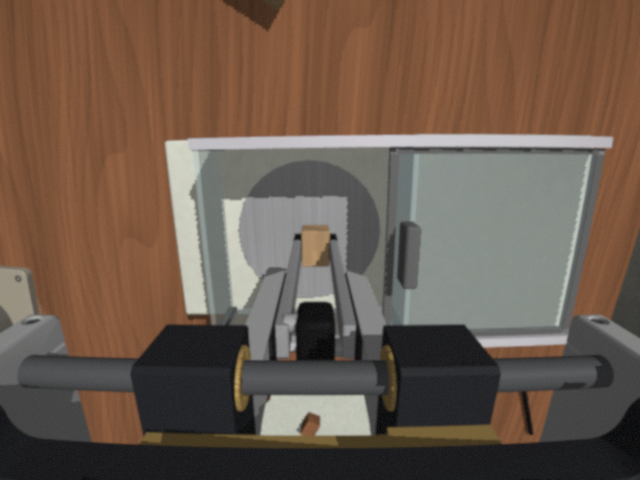

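```bash
python3 -m jog '[[[3,0,10],[0,0,-0.011],-1],[[3,0,30],[0,0,-0.011],-1],[[3,0,55],[0,0,-0.011],-1],[[3,0,78],[0,0,-0.011],-1],[[3,0,93],[0,0,-0.011],-1],[[3,0,103],[0,0,-0.011],-1],[[3,0,107],[0,0,-0.011],-1],[[3,0,108],[0,0,-0.011],-1],[[3,0,108],[0,0,-0.011],-1]]' >/dev/null; python3 go.py 522.2 223.1 165 94.2
```

```text
now [523.4 222.4 171.5] yaw 94.3 zaxis [ 0.001  0.001 -1.   ] gap 32.3 F [-0.1 -0.3 -1.6] t 19.35 j [-0.17  0.6  -0.43  1.79  0.33  0.83 -0.69]
-> [522.2, 223.1, 165.0, 94.2] [0.8, -1.2, 6.5] [0.001, -0.0, 0.002]
```

```bash
python3 -m jog '[[[0,0,1.5],[0,0,0],-1],[[0,0,3],[0,0,0],-1],[[0,0,4],[0,0,0],-1],[[0,0,5],[0,0,0],-1],[[0,0,5.5],[0,0,0],-1],[[0,0,5.5],[0,0,0],-1]]'; python3 go.py; python3 -m jog '[[[0,0,0.5],[0,0,0],-1],[[0,0,1],[0,0,0],-1],[[0,0,1],[0,0,0],-1]]'
```

```text
time_s: 19.95
position: [523.0, 222.0, 165.4]
tcp_rot: [0.0, 0.68, 0.733, -0.0]
contact_force: [-0.6, 0.0, -1.2]
finger_gap: 32.5
now [523.  222.  165.4] yaw 94.3 zaxis [-0. -0. -1.] gap 32.5 F [-0.6  0.  -1.2] t 19.95 j [-0.17  0.6  -0.43  1.8   0.33  0.81 -0.69]
time_s: 20.25
position: [523.1, 222.2, 165.3]
tcp_rot: [0.0, 0.68, 0.733, 0.0]
contact_force: [-1.9, -0.6, 5.3]
finger_gap: 32.5
```

```bash
python3 -m jog '[[[0,0,-0.5],[0,0,0],-0.3],[[0,0,-0.5],[0,0,0],-0.25],[[0,0,-0.5],[0,0,0],-0.15],[[0,0,-0.5],[0,0,0],-0.065],[[0,0,-0.5],[0,0,0],-0.065],[[0,0,-0.5],[0,0,0],-0.065]]'; python3 -m jog '[[[0,0,-3],[0,0,0],-0.065],[[0,0,-8],[0,0,0],-0.065],[[0,0,-18],[0,0,0],-0.065],[[0,0,-34],[0,0,0],-0.065],[[0,0,-55],[0,0,0],-0.065],[[0,0,-80],[0,0,0],-0.065],[[0,0,-102],[0,0,0],-0.065],[[0,0,-115],[0,0,0],-0.065],[[0,0,-115],[0,0,0],-0.065]]';python3 - <<'E'
from h import *
im,d=env.grab_frame("wrist");cv2.imwrite("pics/w10.png",im)
E
python3 go.py 450 -150 210 50
```

```text
time_s: 20.85
position: [523.0, 222.1, 164.8]
tcp_rot: [-0.0, 0.68, 0.733, -0.0]
contact_force: [-0.1, 0.8, -0.9]
finger_gap: 44.3
time_s: 21.75
position: [524.0, 222.8, 282.2]
tcp_rot: [0.001, 0.68, 0.733, 0.002]
contact_force: [0.6, 0.7, -0.8]
finger_gap: 44.1
now [523.3 222.2 280.7] yaw 94.3 zaxis [ 0.002  0.001 -1.   ] gap 44.3 F [-0.5 -0.1 -1. ] t 21.8 j [-0.13  0.48 -0.48  1.66  0.25  1.07 -0.61]
-> [450.0, -150.0, 210.0, 50.0] [-365.7, -101.0, 70.4] [0.001, -0.001, 0.773]
```

View pics/w10.png

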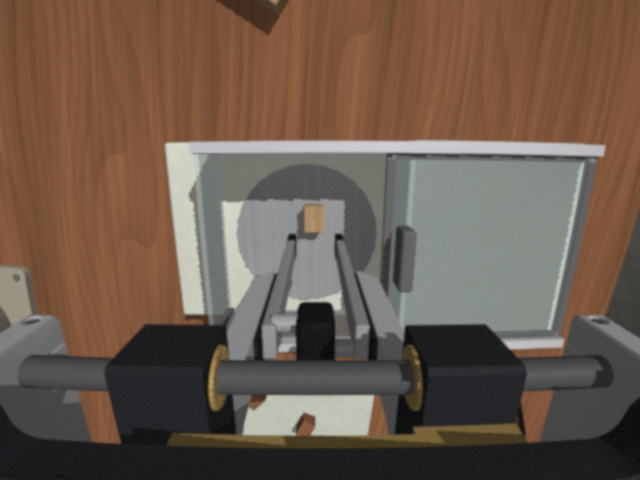

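```bash
python3 go.py 453 -85 280 50.5 453 -85 160 50.5
```

```text
now [523.3 222.2 280.7] yaw 94.3 zaxis [ 0.002  0.001 -1.   ] gap 44.3 F [-0.5 -0.1 -1. ] t 21.8 j [-0.13  0.48 -0.48  1.66  0.25  1.07 -0.61]
-> [453.0, -85.0, 280.0, 50.5] [-301.1, -93.1, 0.4] [0.001, -0.001, 0.764]
-> [453.0, -85.0, 160.0, 50.5] [-301.1, -93.3, 120.4] [0.001, -0.001, 0.764]
```

```bash
python3 -m jog '[[[-12,-4,0],[0,0,0.05],-0.065],[[-45,-14,0],[0,0,0.16],-0.065],[[-85,-26,0],[0,0,0.28],-0.065],[[-125,-38,0],[0,0,0.40],-0.065],[[-165,-50,0],[0,0,0.52],-0.065],[[-205,-62,0],[0,0,0.64],-0.065],[[-240,-74,12],[0,0,0.76],-0.065],[[-270,-84,35],[0,0,0.764],-0.065],[[-290,-90,68],[0,0,0.764],-0.065],[[-300,-93,98],[0,0,0.764],-0.065],[[-301,-93,115],[0,0,0.764],-0.065],[[-301,-93,119],[0,0,0.764],-0.065]]' >/dev/null; python3 blk.py c wrist; python3 go.py 453 -85 160 50.5
```

```text
wrist 792 c [ 536.  -136.1] size 30.1 22.7 long 67.7 z 25.1 px 421 214 bgr [ 68.  95. 137.]
wrist 753 c [ 611.8 -197.4] size 29.5 24.0 long 51.8 z 25.2 px 522 213 bgr [43. 59. 86.]
wrist 752 c [453.2 -84.6] size 30.5 21.7 long 50.0 z 25.2 px 317 228 bgr [ 69.  96. 138.]
now [450.7 -85.4 159.2] yaw 50.4 zaxis [-0.005  0.001 -1.   ] gap 44.0 F [-0.3  1.3  0.1] t 23.05 j [ 0.28  0.46 -0.21  2.09  0.16  0.62 -0.74]
-> [453.0, -85.0, 160.0, 50.5] [1.8, 1.5, -0.9] [-0.004, 0.003, -0.002]
```

View pics/c_wrist.png

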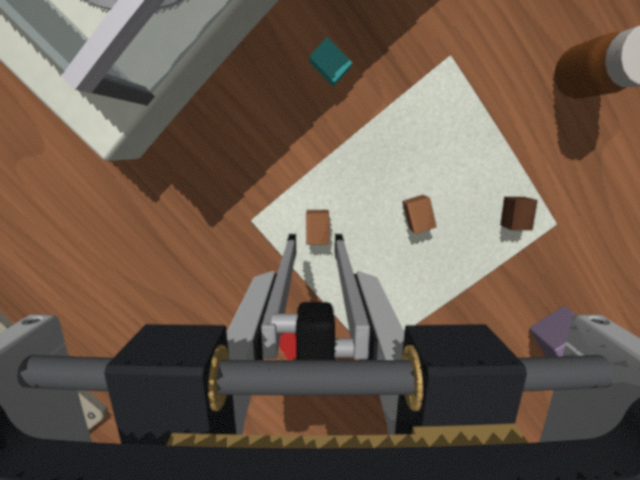

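```bash
python3 -m jog '[[[1.5,0.7,5],[0,0,0],-0.065],[[1.5,0.7,18],[0,0,0],-0.065],[[1.5,0.7,25],[0,0,0],-0.065]]' >/dev/null; python3 go.py 452.9 -84.6 108 50.2
```

```text
now [454.8 -84.  136.1] yaw 50.5 zaxis [ 0.001 -0.    -1.   ] gap 44.0 F [-0.2  0.  -1.1] t 23.35 j [ 0.26  0.5  -0.2   2.1   0.18  0.55 -0.76]
-> [452.9, -84.6, 108.0, 50.2] [-1.6, -1.1, 28.1] [0.001, -0.001, 0.006]
```

```bash
python3 -m jog '[[[-1.4,-1,8],[0,0,0.005],-0.065],[[-1.4,-1,17],[0,0,0.005],-0.065],[[-1.4,-1,24],[0,0,0.005],-0.065],[[-1.4,-1,28],[0,0,0.005],-0.065],[[-1.4,-1,28],[0,0,0.005],-0.065]]' >/dev/null; python3 go.py 452.9 -84.6 108 50.2; python3 - <<'E'
from h import *
im,d=env.grab_frame("wrist");cv2.imwrite("pics/w11.png",cv2.resize(im[150:350,200:440],None,fx=3,fy=3))
E
```

```text
now [452.3 -84.7 107.4] yaw 50.2 zaxis [-0.001  0.    -1.   ] gap 44.4 F [ 0.   0.3 -0.5] t 23.85 j [ 0.25  0.55 -0.18  2.13  0.2   0.48 -0.78]
-> [452.9, -84.6, 108.0, 50.2] [0.4, 0.4, -0.6] [-0.001, 0.001, 0.001]
```

View pics/w11.png

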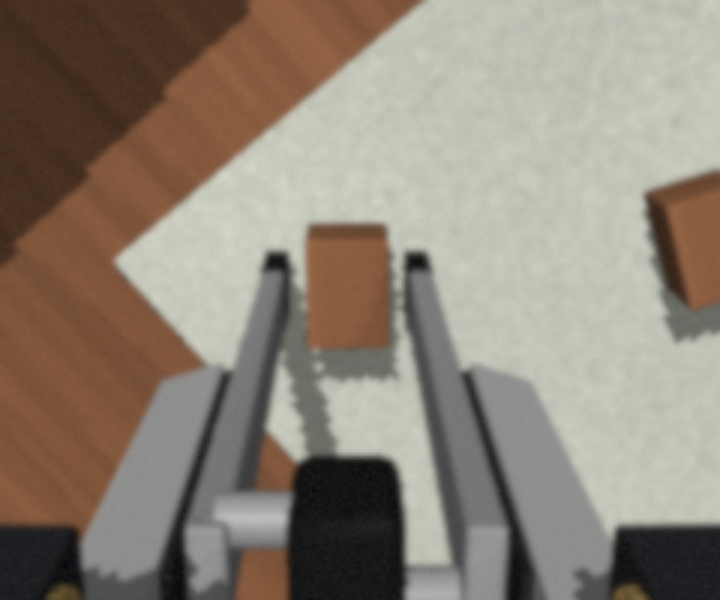

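Centred between the tips (block 348 vs tips 277/417). Grip and lift.

```bash
python3 -m jog '[[[0,0,0],[0,0,0],-0.2],[[0,0,0],[0,0,0],-0.28],[[0,0,0],[0,0,0],-0.5],[[0,0,0],[0,0,0],-1],[[0,0,0],[0,0,0],-1],[[0,0,0],[0,0,0],-1]]' 25; python3 go.py; python3 -m jog '[[[0,0,-3],[0,0,0],-1],[[0,0,-10],[0,0,0],-1],[[0,0,-20],[0,0,0],-1],[[0,0,-40],[0,0,0],-1],[[0,0,-70],[0,0,0],-1],[[0,0,-105],[0,0,0],-1],[[0,0,-140],[0,0,0],-1],[[0,0,-165],[0,0,0],-1],[[0,0,-172],[0,0,0],-1],[[0,0,-172],[0,0,0],-1]]'
python3 go.py 525.8 173.3 280 94.2
```

```text
time_s: 24.5
position: [453.0, -84.8, 108.3]
tcp_rot: [0.0, 0.905, 0.424, 0.0]
contact_force: [-0.5, -0.3, 3.4]
finger_gap: 32.4
now [453.  -84.8 108.3] yaw 50.2 zaxis [ 0.001 -0.    -1.   ] gap 32.4 F [-0.5 -0.3  3.4] t 24.5 j [ 0.25  0.55 -0.18  2.13  0.2   0.48 -0.78]
time_s: 25.5
position: [453.0, -84.9, 280.9]
tcp_rot: [0.001, 0.905, 0.424, 0.001]
contact_force: [0.4, 0.4, -0.7]
finger_gap: 32.3
now [453.  -84.9 280.9] yaw 50.2 zaxis [ 0.002 -0.001 -1.   ] gap 32.3 F [ 0.4  0.4 -0.7] t 25.5 j [ 0.32  0.28 -0.26  1.93  0.09  0.94 -0.67]
-> [525.8, 173.3, 280.0, 94.2] [245.0, -109.2, 0.9] [0.002, -0.0, -0.767]
```

```bash
python3 -m jog '[[[10,-5,0],[0,0,-0.05],-1],[[35,-16,0],[0,0,-0.16],-1],[[68,-30,0],[0,0,-0.28],-1],[[102,-45,0],[0,0,-0.40],-1],[[136,-60,0],[0,0,-0.52],-1],[[170,-75,0],[0,0,-0.64],-1],[[204,-90,0],[0,0,-0.76],-1],[[230,-102,0],[0,0,-0.766],-1],[[242,-108,0],[0,0,-0.766],-1],[[245,-109,0],[0,0,-0.766],-1],[[245,-109,0],[0,0,-0.766],-1],[[245,-109,0],[0,0,-0.766],-1]]' >/dev/null; python3 go.py 525.8 173.3 172 94.2
```

```text
now [525.4 171.4 279.6] yaw 94.0 zaxis [-0.001 -0.002 -1.   ] gap 32.8 F [-0.6 -0.5 -0.7] t 26.7 j [-0.04  0.45 -0.48  1.7   0.24  1.05 -0.53]
-> [525.8, 173.3, 172.0, 94.2] [2.1, 0.7, 107.6] [-0.001, 0.002, -0.003]
```

```bash
python3 -m jog '[[[1,0.4,10],[0,0,-0.003],-1],[[1,0.4,30],[0,0,-0.003],-1],[[1,0.4,55],[0,0,-0.003],-1],[[1,0.4,78],[0,0,-0.003],-1],[[1,0.4,93],[0,0,-0.003],-1],[[1,0.4,103],[0,0,-0.003],-1],[[1,0.4,107],[0,0,-0.003],-1],[[1,0.4,107],[0,0,-0.003],-1],[[1,0.4,107],[0,0,-0.003],-1]]' >/dev/null; python3 go.py 525.8 173.3 165 94.2
```

```text
now [526.4 174.4 173.6] yaw 94.3 zaxis [ 0.001  0.    -1.   ] gap 32.9 F [ 0.6 -0.1 -1.5] t 27.6 j [-0.08  0.57 -0.43  1.83  0.32  0.81 -0.61]
-> [525.8, 173.3, 165.0, 94.2] [-1.1, -0.7, 8.6] [0.001, -0.0, 0.001]
```

```bash
python3 -m jog '[[[0,0,2],[0,0,0],-1],[[0,0,4],[0,0,0],-1],[[0,0,5.5],[0,0,0],-1],[[0,0,6.5],[0,0,0],-1],[[0,0,7],[0,0,0],-1],[[0,0,7.5],[0,0,0],-1],[[0,0,7.5],[0,0,0],-1]]'; python3 -m jog '[[[0,0,0.5],[0,0,0],-1],[[0,0,1],[0,0,0],-1],[[0,0,1],[0,0,0],-1]]'
```

```text
time_s: 28.3
position: [525.9, 174.3, 165.4]
tcp_rot: [-0.0, 0.68, 0.733, -0.0]
contact_force: [0.6, -0.3, -1.6]
finger_gap: 32.3
time_s: 28.6
position: [526.0, 174.4, 165.3]
tcp_rot: [0.0, 0.68, 0.733, 0.0]
contact_force: [-0.9, -0.3, 5.9]
finger_gap: 32.1
```

```bash
python3 -m jog '[[[0,0,-0.5],[0,0,0],-0.3],[[0,0,-0.5],[0,0,0],-0.25],[[0,0,-0.5],[0,0,0],-0.15],[[0,0,-0.5],[0,0,0],-0.065],[[0,0,-0.5],[0,0,0],-0.065],[[0,0,-0.5],[0,0,0],-0.065]]'; python3 -m jog '[[[0,0,-3],[0,0,0],-0.065],[[0,0,-8],[0,0,0],-0.065],[[0,0,-18],[0,0,0],-0.065],[[0,0,-34],[0,0,0],-0.065],[[0,0,-55],[0,0,0],-0.065],[[0,0,-80],[0,0,0],-0.065],[[0,0,-102],[0,0,0],-0.065],[[0,0,-115],[0,0,0],-0.065],[[0,0,-115],[0,0,0],-0.065]]' >/dev/null;python3 - <<'E'
from h import *
im,d=env.grab_frame("wrist");cv2.imwrite("pics/w12.png",im)
E
python3 go.py 535.7 -136.5 280 67.7 535.7 -136.5 150 67.7
```

```text
time_s: 29.2
position: [525.9, 174.3, 164.9]
tcp_rot: [-0.0, 0.68, 0.733, -0.0]
contact_force: [0.1, 0.8, -1.3]
finger_gap: 44.0
now [526.2 174.4 280.7] yaw 94.3 zaxis [ 0.002  0.    -1.   ] gap 43.7 F [ 0.2 -0.3 -1.5] t 30.15 j [-0.04  0.45 -0.48  1.7   0.24  1.05 -0.53]
-> [535.7, -136.5, 280.0, 67.7] [-310.7, -13.7, 0.6] [0.001, -0.001, 0.464]
-> [535.7, -136.5, 150.0, 67.7] [-310.7, -14.0, 130.6] [0.001, -0.001, 0.464]
```

View pics/w12.png

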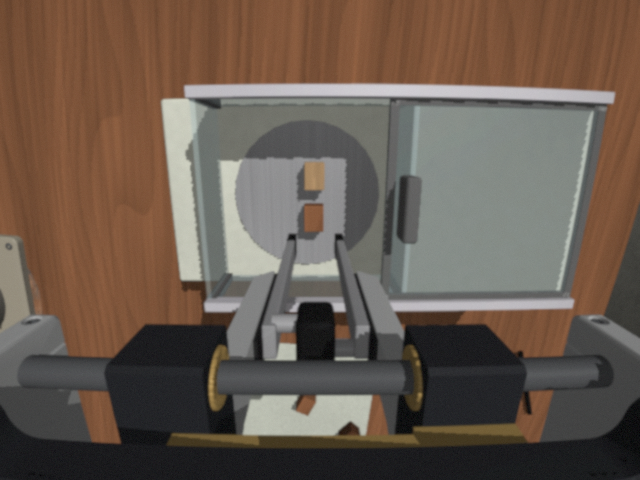

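```bash
python3 -m jog '[[[-12,-1,0],[0,0,0.04],-0.065],[[-45,-2,0],[0,0,0.1],-0.065],[[-85,-4,0],[0,0,0.18],-0.065],[[-125,-6,0],[0,0,0.26],-0.065],[[-165,-8,0],[0,0,0.34],-0.065],[[-205,-10,6],[0,0,0.42],-0.065],[[-240,-12,24],[0,0,0.464],-0.065],[[-275,-13,50],[0,0,0.464],-0.065],[[-298,-14,80],[0,0,0.464],-0.065],[[-309,-14,105],[0,0,0.464],-0.065],[[-310.7,-14,120],[0,0,0.464],-0.065],[[-310.7,-14,120],[0,0,0.464],-0.065]]' >/dev/null; python3 -m jog '[[[0,0,0],[0,0,0],-0.065],[[0,0,0],[0,0,0],-0.065]]' >/dev/null; python3 blk.py d wrist;python3 go.py 535.7 -136.5 108 67.7
```

```text
wrist 750 c [ 536.2 -136.2] size 30.0 21.8 long 67.9 z 25.1 px 315 231 bgr [ 71.  98. 139.]
wrist 708 c [ 611.3 -197.7] size 30.6 22.9 long 50.6 z 25.1 px 411 259 bgr [44. 60. 87.]
now [ 535.8 -136.3  160.9] yaw 67.7 zaxis [ 0.002 -0.    -1.   ] gap 44.0 F [-0.3  0.6 -1.2] t 31.6 j [ 0.39  0.57 -0.28  1.85  0.22  0.75 -0.41]
-> [535.7, -136.5, 108.0, 67.7] [-0.2, -0.1, 52.9] [0.002, -0.0, 0.001]
```

View pics/d_wrist.png

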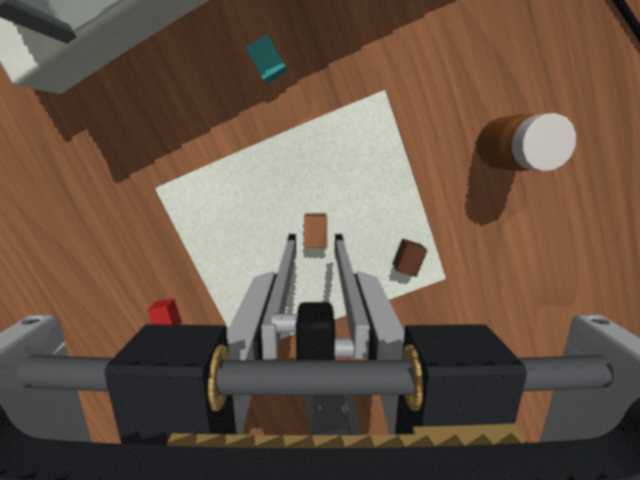

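```bash
python3 -m jog '[[[0,0,12],[0,0,0],-0.065],[[0,0,25],[0,0,0],-0.065],[[0,0,37],[0,0,0],-0.065],[[0,0,46],[0,0,0],-0.065],[[0,0,51],[0,0,0],-0.065],[[0,0,53],[0,0,0],-0.065],[[0,0,53],[0,0,0],-0.065],[[0,0,53],[0,0,0],-0.065]]' >/dev/null; python3 go.py 535.9 -136.3 108 67.7; python3 - <<'E'
from h import *
im,d=env.grab_frame("wrist");cv2.imwrite("pics/w13.png",cv2.resize(im[150:350,200:440],None,fx=3,fy=3))
E
```

```text
now [ 535.5 -136.6  107.3] yaw 67.7 zaxis [ 0.001 -0.    -1.   ] gap 44.2 F [-0.8 -0.  -0.2] t 32.4 j [ 0.37  0.65 -0.25  1.89  0.26  0.64 -0.44]
-> [535.9, -136.3, 108.0, 67.7] [0.4, 0.2, -0.7] [0.001, -0.0, 0.0]
```

View pics/w13.png

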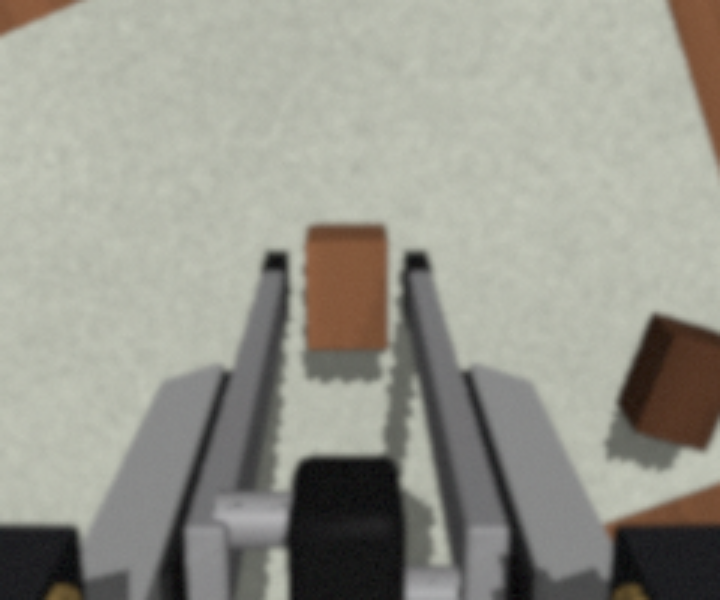

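Centred. Grip and lift.

```bash
python3 -m jog '[[[0,0,0],[0,0,0],-0.2],[[0,0,0],[0,0,0],-0.28],[[0,0,0],[0,0,0],-0.5],[[0,0,0],[0,0,0],-1],[[0,0,0],[0,0,0],-1],[[0,0,0],[0,0,0],-1]]' 25; python3 -m jog '[[[0,0,-3],[0,0,0],-1],[[0,0,-10],[0,0,0],-1],[[0,0,-20],[0,0,0],-1],[[0,0,-40],[0,0,0],-1],[[0,0,-70],[0,0,0],-1],[[0,0,-105],[0,0,0],-1],[[0,0,-140],[0,0,0],-1],[[0,0,-165],[0,0,0],-1],[[0,0,-172],[0,0,0],-1],[[0,0,-172],[0,0,0],-1]]'
python3 go.py 472.3 219.6 280 94.2
```

```text
time_s: 33.05
position: [535.5, -136.6, 107.3]
tcp_rot: [0.0, 0.83, 0.557, 0.0]
contact_force: [0.1, -0.1, 2.2]
finger_gap: 32.3
time_s: 34.05
position: [535.6, -136.6, 280.0]
tcp_rot: [0.001, 0.83, 0.557, 0.001]
contact_force: [0.3, -0.9, -1.3]
finger_gap: 32.5
now [ 535.6 -136.6  280. ] yaw 67.7 zaxis [ 0.002 -0.001 -1.   ] gap 32.5 F [ 0.3 -0.9 -1.3] t 34.05 j [ 0.42  0.43 -0.33  1.7   0.16  1.03 -0.35]
-> [472.3, 219.6, 280.0, 94.2] [305.6, -193.7, -0.3] [0.002, 0.0, -0.462]
```

```bash
python3 -m jog '[[[10,-6,0],[0,0,-0.03],-1],[[38,-24,0],[0,0,-0.1],-1],[[72,-46,0],[0,0,-0.16],-1],[[106,-68,0],[0,0,-0.22],-1],[[140,-89,0],[0,0,-0.28],-1],[[174,-110,0],[0,0,-0.34],-1],[[208,-132,0],[0,0,-0.40],-1],[[242,-153,0],[0,0,-0.46],-1],[[272,-172,0],[0,0,-0.462],-1],[[294,-186,0],[0,0,-0.462],-1],[[304,-193,0],[0,0,-0.462],-1],[[305.5,-193.7,0],[0,0,-0.462],-1]]' >/dev/null;python3 -m jog '[[[0,0,0],[0,0,0],-1],[[0,0,0],[0,0,0],-1]]'; python3 go.py 472.3 219.6 172 94.2
```

```text
time_s: 35.45
position: [472.2, 217.7, 278.5]
tcp_rot: [0.0, 0.682, 0.732, -0.001]
contact_force: [-0.4, 0.2, -1.2]
finger_gap: 32.5
now [472.2 217.7 278.5] yaw 94.0 zaxis [-0.001 -0.001 -1.   ] gap 32.5 F [-0.4  0.2 -1.2] t 35.45 j [-0.12  0.41 -0.52  1.78  0.23  1.01 -0.66]
-> [472.3, 219.6, 172.0, 94.2] [2.1, 0.3, 106.5] [-0.001, 0.001, -0.003]
```

```bash
python3 -m jog '[[[0.5,0.2,10],[0,0,-0.003],-1],[[0.5,0.2,30],[0,0,-0.003],-1],[[0.5,0.2,55],[0,0,-0.003],-1],[[0.5,0.2,78],[0,0,-0.003],-1],[[0.5,0.2,93],[0,0,-0.003],-1],[[0.5,0.2,103],[0,0,-0.003],-1],[[0.5,0.2,107],[0,0,-0.003],-1],[[0.5,0.2,107],[0,0,-0.003],-1],[[0.5,0.2,107],[0,0,-0.003],-1]]' >/dev/null; python3 go.py 472.3 219.6 165 94.2
```

```text
now [472.5 220.3 172.6] yaw 94.3 zaxis [ 0.001  0.001 -1.   ] gap 32.9 F [-0.5  1.  -1.6] t 36.35 j [-0.18  0.54 -0.46  1.91  0.34  0.76 -0.75]
-> [472.3, 219.6, 165.0, 94.2] [-0.7, -0.3, 7.6] [0.001, -0.0, 0.003]
```

```bash
python3 -m jog '[[[0,0,2],[0,0,0],-1],[[0,0,4],[0,0,0],-1],[[0,0,5.5],[0,0,0],-1],[[0,0,6.5],[0,0,0],-1],[[0,0,7],[0,0,0],-1],[[0,0,7],[0,0,0],-1]]'; python3 -m jog '[[[0,0,0.5],[0,0,0],-1],[[0,0,1],[0,0,0],-1],[[0,0,1],[0,0,0],-1]]'
```

```text
time_s: 36.95
position: [472.0, 220.1, 164.9]
tcp_rot: [-0.0, 0.68, 0.733, -0.0]
contact_force: [-0.4, -0.1, -1.2]
finger_gap: 32.6
time_s: 37.25
position: [472.1, 220.2, 164.3]
tcp_rot: [0.0, 0.68, 0.733, 0.0]
contact_force: [-0.5, -1.4, 2.2]
finger_gap: 32.4
```

```bash
python3 -m jog '[[[0,0,0],[0,0,0],-0.3],[[0,0,0],[0,0,0],-0.25],[[0,0,0],[0,0,0],-0.15],[[0,0,0],[0,0,0],-0.065],[[0,0,0],[0,0,0],-0.065],[[0,0,0],[0,0,0],-0.065]]'; python3 -m jog '[[[0,0,-3],[0,0,0],-0.065],[[0,0,-8],[0,0,0],-0.065],[[0,0,-18],[0,0,0],-0.065],[[0,0,-34],[0,0,0],-0.065],[[0,0,-55],[0,0,0],-0.065],[[0,0,-80],[0,0,0],-0.065],[[0,0,-102],[0,0,0],-0.065],[[0,0,-115],[0,0,0],-0.065],[[0,0,-115],[0,0,0],-0.065]]' >/dev/null;python3 - <<'E'
from h import *
im,d=env.grab_frame("wrist");cv2.imwrite("pics/w14.png",im)
E
python3 go.py 611 -197.8 280 50.8 611 -197.8 160 50.8
```

```text
time_s: 37.85
position: [472.0, 220.1, 163.9]
tcp_rot: [-0.0, 0.68, 0.733, -0.0]
contact_force: [-0.4, 0.3, -1.1]
finger_gap: 43.8
now [472.5 220.4 280.2] yaw 94.3 zaxis [ 0.002  0.001 -1.   ] gap 44.0 F [ 0.5 -0.1 -1.1] t 38.8 j [-0.12  0.41 -0.52  1.78  0.24  1.01 -0.66]
-> [611.0, -197.8, 280.0, 50.8] [-427.5, 106.4, 0.1] [0.002, -0.002, 0.76]
-> [611.0, -197.8, 160.0, 50.8] [-427.6, 106.1, 120.1] [0.002, -0.002, 0.76]
```

View pics/w14.png

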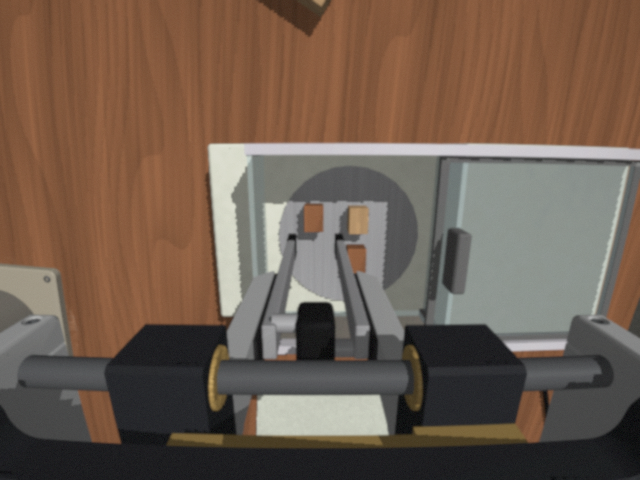

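```bash
python3 -m jog '[[[-12,3,0],[0,0,0.05],-0.065],[[-48,12,0],[0,0,0.15],-0.065],[[-90,22,0],[0,0,0.25],-0.065],[[-132,33,0],[0,0,0.35],-0.065],[[-175,44,0],[0,0,0.45],-0.065],[[-218,55,0],[0,0,0.55],-0.065],[[-261,65,0],[0,0,0.65],-0.065],[[-304,76,10],[0,0,0.75],-0.065],[[-345,86,30],[0,0,0.76],-0.065],[[-383,96,60],[0,0,0.76],-0.065],[[-412,103,90],[0,0,0.76],-0.065],[[-425,106,110],[0,0,0.76],-0.065]]' >/dev/null; python3 -m jog '[[[-2.5,0,10],[0,0,0],-0.065],[[-2.5,0,10],[0,0,0],-0.065],[[-2.5,0,10],[0,0,0],-0.065],[[-2.5,0,10],[0,0,0],-0.065]]' >/dev/null; python3 blk.py e wrist;python3 go.py 611 -197.8 108 50.8
```

```text
wrist 738 c [ 612.4 -198.1] size 30.2 21.6 long 50.6 z 25.2 px 318 231 bgr [44. 59. 85.]
now [ 609.3 -196.4  160.6] yaw 50.9 zaxis [ 0.002 -0.    -1.   ] gap 44.0 F [-0.1  0.4 -0.7] t 40.45 j [ 0.4   0.68 -0.23  1.6   0.18  0.88 -0.57]
-> [611.0, -197.8, 108.0, 50.8] [-0.0, 2.1, 52.6] [0.002, -0.001, 0.002]
```

View pics/e_wrist.png

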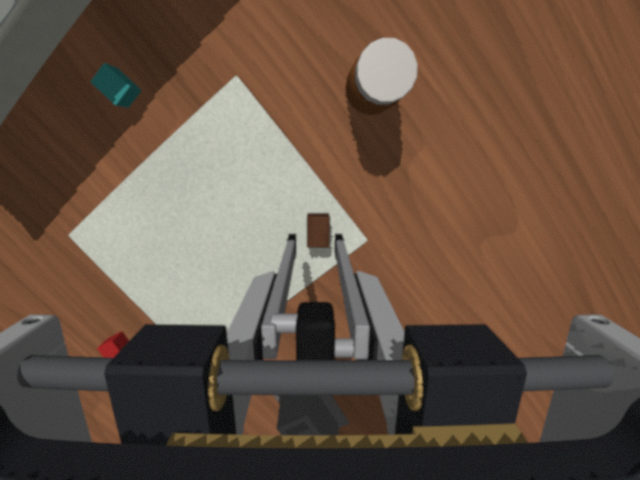

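```bash
python3 -m jog '[[[0.2,2.5,10],[0,0,0],-0.065],[[0.2,2.5,24],[0,0,0],-0.065],[[0.2,2.5,36],[0,0,0],-0.065],[[0.2,2.5,46],[0,0,0],-0.065],[[0.2,2.5,51],[0,0,0],-0.065],[[0.2,2.5,53],[0,0,0],-0.065],[[0.2,2.5,53],[0,0,0],-0.065],[[0.2,2.5,53],[0,0,0],-0.065]]' >/dev/null; python3 go.py 611.5 -198 108 50.8; python3 - <<'E'
from h import *
im,d=env.grab_frame("wrist");cv2.imwrite("pics/w15.png",cv2.resize(im[150:350,200:440],None,fx=3,fy=3))
E
```

```text
now [ 610.9 -199.1  106.4] yaw 50.8 zaxis [ 0.001 -0.    -1.   ] gap 43.8 F [-0.2 -0.4 -1.8] t 41.25 j [ 0.4   0.75 -0.21  1.63  0.2   0.78 -0.59]
-> [611.5, -198.0, 108.0, 50.8] [1.2, -0.2, -1.6] [0.001, -0.0, 0.0]
```

View pics/w15.png

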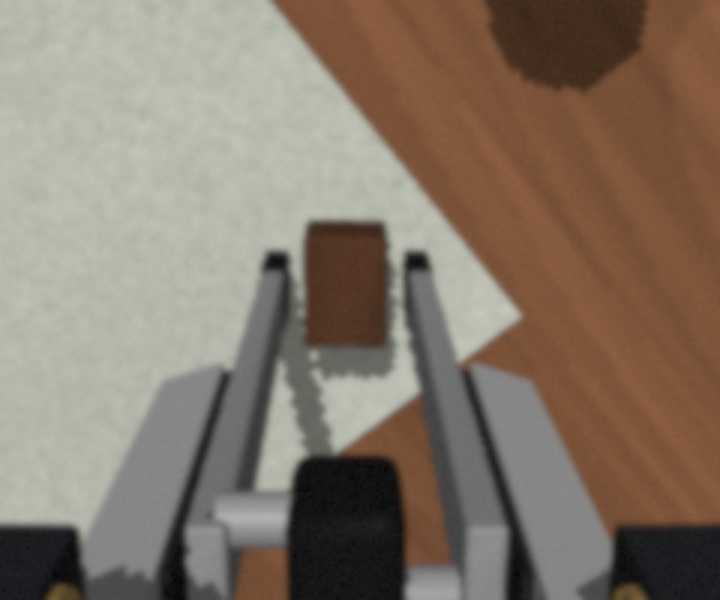

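```bash
python3 -m jog '[[[0.8,0,-0.5],[0,0,0],-0.065],[[0.8,0,-0.5],[0,0,0],-0.2],[[0.8,0,-0.5],[0,0,0],-0.28],[[0.8,0,-0.5],[0,0,0],-0.5],[[0.8,0,-0.5],[0,0,0],-1],[[0.8,0,-0.5],[0,0,0],-1],[[0.8,0,-0.5],[0,0,0],-1]]' 25; python3 -m jog '[[[0,0,-3],[0,0,0],-1],[[0,0,-10],[0,0,0],-1],[[0,0,-20],[0,0,0],-1],[[0,0,-40],[0,0,0],-1],[[0,0,-70],[0,0,0],-1],[[0,0,-105],[0,0,0],-1],[[0,0,-140],[0,0,0],-1],[[0,0,-165],[0,0,0],-1],[[0,0,-172],[0,0,0],-1],[[0,0,-172],[0,0,0],-1]]'
python3 go.py 475.9 169.7 280 94.2
```

```text
time_s: 42.0
position: [611.1, -198.4, 106.7]
tcp_rot: [0.0, 0.903, 0.429, 0.0]
contact_force: [0.2, -0.6, 1.2]
finger_gap: 32.4
time_s: 43.0
position: [611.4, -198.5, 279.7]
tcp_rot: [0.001, 0.903, 0.429, 0.001]
contact_force: [-0.8, 0.2, -1.7]
finger_gap: 32.8
now [ 611.4 -198.5  279.7] yaw 50.8 zaxis [ 0.002 -0.001 -1.   ] gap 32.8 F [-0.8  0.2 -1.7] t 43.0 j [ 0.42  0.57 -0.25  1.45  0.15  1.13 -0.54]
-> [475.9, 169.7, 280.0, 94.2] [199.7, -337.7, -0.9] [0.002, 0.0, -0.757]
```

```bash
python3 -m jog '[[[6,-10,0],[0,0,-0.04],-1],[[22,-37,0],[0,0,-0.12],-1],[[42,-71,0],[0,0,-0.2],-1],[[62,-105,0],[0,0,-0.28],-1],[[83,-140,0],[0,0,-0.36],-1],[[104,-176,0],[0,0,-0.44],-1],[[125,-212,0],[0,0,-0.52],-1],[[146,-247,0],[0,0,-0.60],-1],[[166,-281,0],[0,0,-0.68],-1],[[183,-310,0],[0,0,-0.757],-1],[[195,-330,0],[0,0,-0.757],-1],[[199.5,-337.5,0],[0,0,-0.757],-1]]' >/dev/null;python3 -m jog '[[[0,0,0],[0,0,0],-1],[[0,0,0],[0,0,0],-1],[[0,0,0],[0,0,0],-1]]'; python3 go.py 475.9 169.7 172 94.2
```

```text
time_s: 44.5
position: [475.9, 167.8, 278.0]
tcp_rot: [0.0, 0.682, 0.732, -0.001]
contact_force: [0.4, -0.6, -0.4]
finger_gap: 32.5
now [475.9 167.8 278. ] yaw 94.0 zaxis [-0.001 -0.001 -1.   ] gap 32.5 F [ 0.4 -0.6 -0.4] t 44.5 j [-0.02  0.38 -0.52  1.82  0.23  0.99 -0.56]
-> [475.9, 169.7, 172.0, 94.2] [2.1, 0.2, 106.0] [-0.001, 0.001, -0.003]
```

```bash
python3 -m jog '[[[0.3,0,10],[0,0,-0.003],-1],[[0.3,0,30],[0,0,-0.003],-1],[[0.3,0,55],[0,0,-0.003],-1],[[0.3,0,78],[0,0,-0.003],-1],[[0.3,0,93],[0,0,-0.003],-1],[[0.3,0,103],[0,0,-0.003],-1],[[0.3,0,107],[0,0,-0.003],-1],[[0.3,0,107],[0,0,-0.003],-1],[[0.3,0,107],[0,0,-0.003],-1]]' >/dev/null; python3 go.py 475.9 169.7 165 94.2
```

```text
now [476. 170. 172.] yaw 94.3 zaxis [ 0.001  0.    -1.   ] gap 32.6 F [-0.2  0.3 -0.1] t 45.4 j [-0.08  0.52 -0.46  1.96  0.33  0.74 -0.66]
-> [475.9, 169.7, 165.0, 94.2] [-0.3, -0.1, 7.0] [0.001, -0.0, 0.003]
```

```bash
python3 -m jog '[[[0,0,2],[0,0,0],-1],[[0,0,4],[0,0,0],-1],[[0,0,5.5],[0,0,0],-1],[[0,0,6.5],[0,0,0],-1],[[0,0,7],[0,0,0],-1],[[0,0,7],[0,0,0],-1]]'; python3 -m jog '[[[0,0,0.5],[0,0,0],-1],[[0,0,1],[0,0,0],-1],[[0,0,1],[0,0,0],-1]]'
```

```text
time_s: 46.0
position: [475.4, 169.8, 164.4]
tcp_rot: [-0.0, 0.68, 0.733, -0.0]
contact_force: [0.2, 0.7, -0.6]
finger_gap: 33.0
time_s: 46.3
position: [475.5, 169.9, 163.7]
tcp_rot: [0.0, 0.68, 0.733, 0.0]
contact_force: [-0.3, 0.4, 0.0]
finger_gap: 32.7
```

```bash
python3 -m jog '[[[0,0,0.4],[0,0,0],-1],[[0,0,0.4],[0,0,0],-1]]';python3 -m jog '[[[0,0,0.4],[0,0,0],-1],[[0,0,0.4],[0,0,0],-1]]'
```

```text
time_s: 46.5
position: [475.6, 169.9, 163.6]
tcp_rot: [0.0, 0.68, 0.733, 0.0]
contact_force: [-1.4, -0.4, 5.2]
finger_gap: 32.5
time_s: 46.7
position: [475.6, 170.0, 163.6]
tcp_rot: [0.0, 0.68, 0.733, 0.0]
contact_force: [-1.8, -0.8, 8.6]
finger_gap: 32.4
```

Contact. Release.

```bash
python3 -m jog '[[[0,0,-0.6],[0,0,0],-1],[[0,0,-0.6],[0,0,0],-0.3],[[0,0,-0.6],[0,0,0],-0.25],[[0,0,-0.6],[0,0,0],-0.15],[[0,0,-0.6],[0,0,0],-0.065],[[0,0,-0.6],[0,0,0],-0.065],[[0,0,-0.6],[0,0,0],-0.065]]'; python3 -m jog '[[[0,0,-3],[0,0,0],-0.065],[[0,0,-8],[0,0,0],-0.065],[[0,0,-18],[0,0,0],-0.065],[[0,0,-34],[0,0,0],-0.065],[[0,0,-55],[0,0,0],-0.065],[[0,0,-80],[0,0,0],-0.065],[[0,0,-102],[0,0,0],-0.065],[[0,0,-115],[0,0,0],-0.065],[[0,0,-115],[0,0,0],-0.065]]' >/dev/null;python3 - <<'E'
from h import *
im,d=env.grab_frame("wrist");cv2.imwrite("pics/w16.png",im)
E
python3 go.py 466.2 -363.1 250 -10
```

```text
time_s: 47.4
position: [475.4, 169.8, 163.1]
tcp_rot: [-0.0, 0.68, 0.733, -0.0]
contact_force: [0.1, -0.3, -1.2]
finger_gap: 43.9
now [475.9 170.  279.5] yaw 94.3 zaxis [ 0.003  0.001 -1.   ] gap 44.1 F [-1.2 -0.5 -1.5] t 48.35 j [-0.02  0.38 -0.53  1.82  0.23  0.99 -0.56]
-> [466.2, -363.1, 250.0, -10.0] [-530.9, -50.1, 29.1] [0.001, -0.003, 1.821]
```

View pics/w16.png

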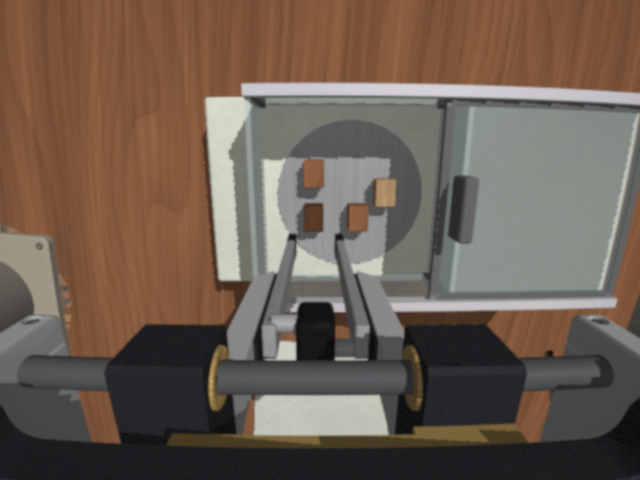

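```bash
python3 -m jog '[[[-12,0,0],[0,0,0.06],-0.065],[[-48,-3,0],[0,0,0.2],-0.065],[[-92,-8,0],[0,0,0.34],-0.065],[[-138,-13,0],[0,0,0.48],-0.065],[[-184,-18,0],[0,0,0.62],-0.065],[[-230,-22,0],[0,0,0.76],-0.065],[[-276,-26,0],[0,0,0.9],-0.065],[[-322,-30,10],[0,0,1.04],-0.065],[[-368,-35,20],[0,0,1.18],-0.065],[[-412,-40,28],[0,0,1.32],-0.065],[[-450,-44,29],[0,0,1.46],-0.065],[[-482,-46,29],[0,0,1.6],-0.065]]' >/dev/null; python3 go.py 466.2 -363.1 250 -10
```

```text
now [ 463.6 -317.3  247.8] yaw 2.0 zaxis [-0.003  0.    -1.   ] gap 44.2 F [ 0.1  0.7 -1.1] t 49.55 j [ 0.55  0.47 -0.01  1.73  0.01  0.95 -0.99]
-> [466.2, -363.1, 250.0, -10.0] [0.9, 45.9, -2.3] [-0.0, 0.003, 0.21]
```

```bash
python3 -m jog '[[[0.3,20,0],[0,0,0.1],-0.065],[[0.6,36,0],[0,0,0.2],-0.065],[[0.9,44,0],[0,0,0.21],-0.065],[[0.9,45.9,0],[0,0,0.21],-0.065],[[0.9,45.9,0],[0,0,0.21],-0.065],[[0.9,45.9,0],[0,0,0.21],-0.065]]' >/dev/null; python3 go.py 466.2 -363.1 190 -10;python3 - <<'E'
from h import *
m=env.camera_model("wrist");im,d=env.grab_frame("wrist");cv2.imwrite("pics/w17.png",im)
P,px=cloud(d,m)
k=(abs(P[:,0]-466)<60)&(abs(P[:,1]+361)<60)&(P[:,2]>52)&(P[:,2]<66)
q=P[k][:,:2].astype(np.float32); print(len(q),cv2.minAreaRect(q))
E
```

```text
now [ 469.2 -359.   249.1] yaw -9.2 zaxis [-0.     0.001 -1.   ] gap 43.8 F [ 0.   0.8 -0.2] t 50.15 j [ 0.58  0.51  0.05  1.65 -0.03  0.99 -1.1 ]
-> [466.2, -363.1, 190.0, -10.0] [-2.3, 4.6, 59.1] [-0.001, 0.0, 0.013]
1077 ((466.40643310546875, -363.6280212402344), (73.99967193603516, 36.475303649902344), 79.86404418945312)
```

View pics/w17.png

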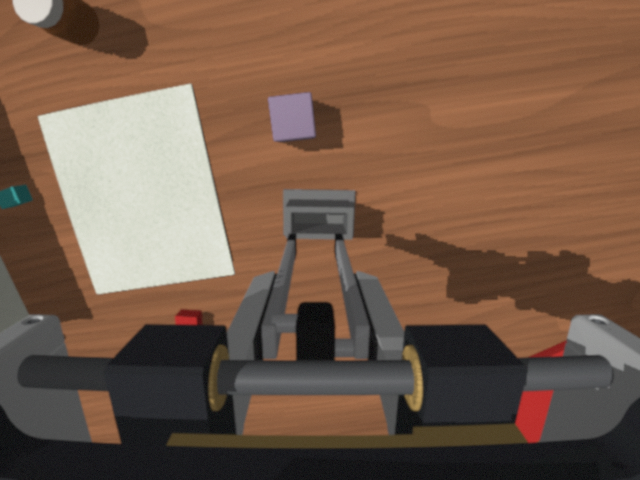

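```bash
python3 -m jog '[[[-1.5,3,15],[0,0,0.013],-0.065],[[-1.5,3,35],[0,0,0.013],-0.065],[[-1.5,3,50],[0,0,0.013],-0.065],[[-1.5,3,58],[0,0,0.013],-0.065],[[-1.5,3,59],[0,0,0.013],-0.065],[[-1.5,3,59],[0,0,0.013],-0.065],[[-1.5,3,59],[0,0,0.013],-0.065]]' >/dev/null; python3 go.py 466.2 -363.1 170 -10
```

```text
now [ 467.8 -363.1  191.2] yaw -10.1 zaxis [ 0.001 -0.001 -1.   ] gap 44.1 F [-0.3 -0.2 -0.6] t 50.9 j [ 0.58  0.57  0.05  1.72 -0.03  0.85 -1.1 ]
-> [466.2, -363.1, 170.0, -10.0] [-1.6, 0.3, 21.2] [0.001, -0.002, -0.001]
```

```bash
python3 -m jog '[[[-1.6,0.2,8],[0,0,0],-0.065],[[-1.6,0.2,16],[0,0,0],-0.065],[[-1.6,0.2,21],[0,0,0],-0.065],[[-1.6,0.2,21],[0,0,0],-0.065],[[-1.6,0.2,21],[0,0,0],-0.065]]' >/dev/null; python3 go.py 466.2 -363.1 112 -10;python3 - <<'E'
from h import *
im,d=env.grab_frame("wrist");cv2.imwrite("pics/w18.png",cv2.resize(im[150:350,200:440],None,fx=3,fy=3))
im,d=env.grab_frame("side");cv2.imwrite("pics/s18.png",cv2.resize(im[80:230,370:530],None,fx=4,fy=4,interpolation=2))
E
```

```text
now [ 465.6 -362.7  169. ] yaw -10.1 zaxis [-0.  0. -1.] gap 43.9 F [-0.3  0.6 -1. ] t 51.4 j [ 0.59  0.6   0.04  1.74 -0.03  0.8  -1.1 ]
-> [466.2, -363.1, 112.0, -10.0] [0.7, 0.3, 57.0] [-0.0, 0.0, -0.002]
```

View pics/w18.png

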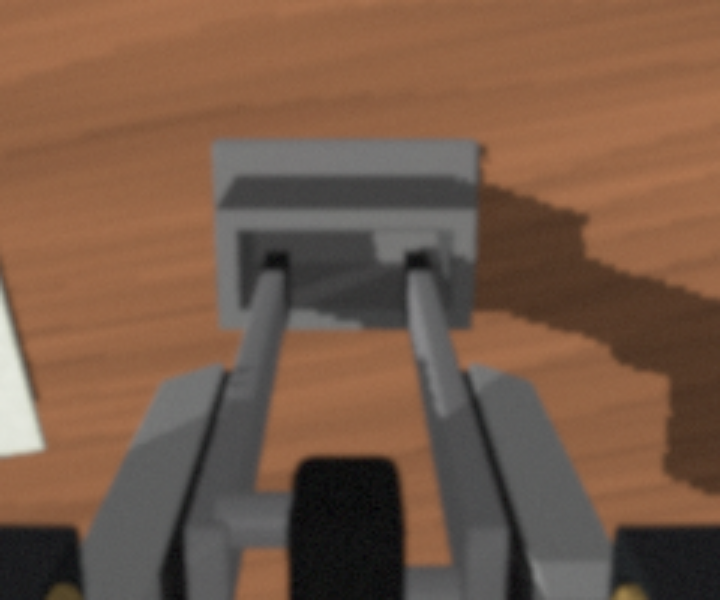

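View pics/s18.png

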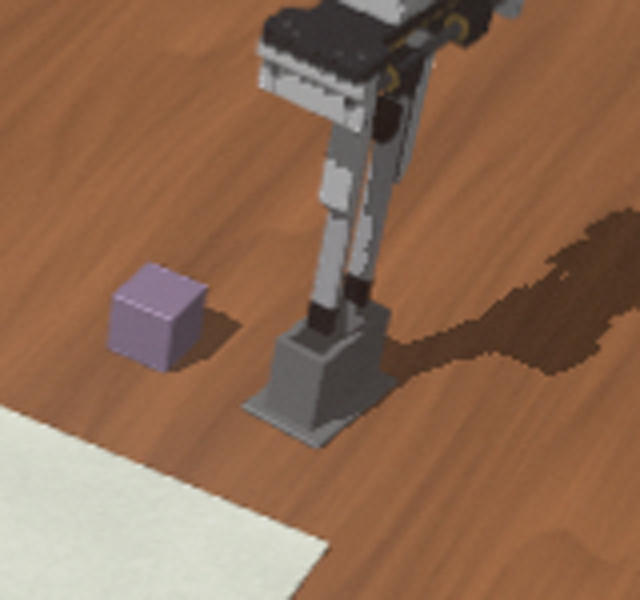

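```bash
python3 -m jog '[[[0.5,0.3,8],[0,0,0],-0.065],[[0.5,0.3,14],[0,0,0],-0.065],[[0.5,0.3,20],[0,0,0],-0.065],[[0.5,0.3,20],[0,0,0],-0.065]]';python3 -m jog '[[[0,0,8],[0,0,0],-0.065],[[0,0,18],[0,0,0],-0.065],[[0,0,27],[0,0,0],-0.065],[[0,0,34],[0,0,0],-0.065],[[0,0,36],[0,0,0],-0.065],[[0,0,36],[0,0,0],-0.065]]'; python3 go.py 466.2 -363.1 108 -10
```

```text
time_s: 51.9
position: [465.4, -362.6, 148.1]
tcp_rot: [-0.001, 0.996, -0.088, -0.001]
contact_force: [0.2, -0.5, -0.6]
finger_gap: 44.3
time_s: 52.5
position: [465.9, -363.0, 112.8]
tcp_rot: [-0.0, 0.996, -0.088, -0.0]
contact_force: [-0.7, 0.6, -1.1]
finger_gap: 44.1
now [ 465.9 -363.   112.8] yaw -10.1 zaxis [-0.001  0.    -1.   ] gap 44.1 F [-0.7  0.6 -1.1] t 52.5 j [ 0.59  0.67  0.04  1.78 -0.04  0.69 -1.1 ]
-> [466.2, -363.1, 108.0, -10.0] [0.4, 0.1, 4.8] [-0.0, 0.001, -0.002]
```

```bash
python3 -m jog '[[[0,0,2],[0,0,0],-0.065],[[0,0,3.5],[0,0,0],-0.065],[[0,0,4.5],[0,0,0],-0.065],[[0,0,4.5],[0,0,0],-0.065]]';python3 -m jog '[[[0,0,0.5],[0,0,0],-0.065],[[0,0,1],[0,0,0],-0.065],[[0,0,1],[0,0,0],-0.065]]'
```

```text
time_s: 52.9
position: [466.1, -363.1, 108.8]
tcp_rot: [0.0, 0.996, -0.088, 0.0]
contact_force: [-0.7, 0.1, -0.1]
finger_gap: 44.1
time_s: 53.2
position: [466.1, -363.1, 107.8]
tcp_rot: [0.0, 0.996, -0.088, 0.0]
contact_force: [0.5, -0.2, -1.1]
finger_gap: 44.0
```

```bash
python3 -m jog '[[[0,0,0.5],[0,0,0],-0.065],[[0,0,1],[0,0,0],-0.065],[[0,0,1],[0,0,0],-0.065]]';python3 -m jog '[[[0,0,0.5],[0,0,0],-0.065],[[0,0,1],[0,0,0],-0.065],[[0,0,1],[0,0,0],-0.065]]'
```

```text
time_s: 53.5
position: [466.6, -363.3, 107.5]
tcp_rot: [0.0, 0.996, -0.088, 0.001]
contact_force: [0.4, 0.9, 4.4]
finger_gap: 43.6
time_s: 53.8
position: [466.8, -363.3, 106.5]
tcp_rot: [0.0, 0.996, -0.088, 0.001]
contact_force: [-0.3, 0.1, 5.5]
finger_gap: 44.2
```

Bottomed on the pocket floor (force up at z≈107.5). Relax and release.

```bash
python3 -m jog '[[[0,0,-1],[0,0,0],-0.065],[[0,0,-1],[0,0,0],0.03],[[0,0,-1],[0,0,0],0.1],[[0,0,-1],[0,0,0],0.2],[[0,0,-1],[0,0,0],0.4],[[0,0,-1],[0,0,0],0.7],[[0,0,-1],[0,0,0],1],[[0,0,-1],[0,0,0],1],[[0,0,-1],[0,0,0],1],[[0,0,-1],[0,0,0],1],[[0,0,-1],[0,0,0],1]]' ;python3 -m jog '[[[0,0,-5],[0,0,0],1],[[0,0,-15],[0,0,0],1],[[0,0,-35],[0,0,0],1],[[0,0,-60],[0,0,0],1],[[0,0,-90],[0,0,0],1],[[0,0,-125],[0,0,0],1],[[0,0,-160],[0,0,0],1],[[0,0,-185],[0,0,0],1],[[0,0,-190],[0,0,0],1],[[0,0,-190],[0,0,0],1]]';python3 - <<'E'
from h import *
im,d=env.grab_frame("side");cv2.imwrite("pics/s19.png",im)
im,d=env.grab_frame("wrist");cv2.imwrite("pics/w19.png",im)
m=env.camera_model("wrist");P,px=cloud(d,m)
for lo,hi in((52,66),(153,170)):
    k=(abs(P[:,0]-466)<60)&(abs(P[:,1]+361)<60)&(P[:,2]>lo)&(P[:,2]<hi)
    q=P[k][:,:2].astype(np.float32); print(len(q),cv2.minAreaRect(q),np.median(P[k][:,2]))
E
python3 go.py 611 204 300 94.3
```

```text
time_s: 54.9
position: [466.1, -363.1, 106.8]
tcp_rot: [0.0, 0.996, -0.088, 0.0]
contact_force: [-0.5, -0.5, 0.4]
finger_gap: 93.6
time_s: 55.9
position: [466.3, -363.3, 297.8]
tcp_rot: [0.0, 0.996, -0.088, 0.001]
contact_force: [-0.5, -0.5, -1.3]
finger_gap: 93.9
681 ((465.9359436035156, -363.0273132324219), (74.20287322998047, 36.259620666503906), 79.80311584472656) 59.166155750713386
694 ((465.4786682128906, -362.4695739746094), (50.992408752441406, 23.248632431030273), 79.49630737304688) 158.79703293276492
now [ 465.4 -362.5  295.6] yaw -10.1 zaxis [-0.002  0.001 -1.   ] gap 94.0 F [ 0.3 -0.4 -0.3] t 56.0 j [ 0.58  0.47  0.06  1.58 -0.03  1.09 -1.11]
-> [611.0, 204.0, 300.0, 94.3] [44.1, -583.3, -3.9] [-0.002, 0.001, -1.822]
```

View pics/s19.png

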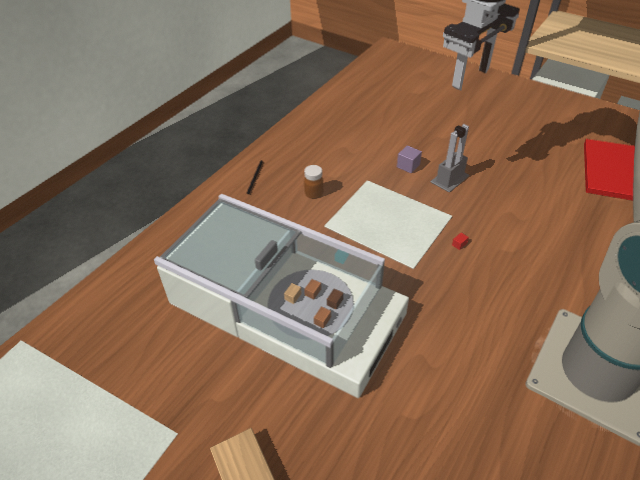

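```bash
python3 -m jog '[[[4,-45,-4],[0,0,-0.149],1],[[8,-93,-4],[0,0,-0.298],1],[[12,-141,-4],[0,0,-0.447],1],[[16,-189,-4],[0,0,-0.596],1],[[20,-237,-4],[0,0,-0.745],1],[[24,-285,-4],[0,0,-0.894],1],[[28,-333,-4],[0,0,-1.043],1],[[31,-381,-4],[0,0,-1.19],1],[[34,-429,-4],[0,0,-1.34],1],[[37,-477,-4],[0,0,-1.49],1],[[40,-525,-4],[0,0,-1.63],1],[[43,-570,-4],[0,0,-1.77],1]]' >/dev/null; python3 go.py 611 204 230 94.3
```

```text
now [607.7 192.5 298.9] yaw 91.7 zaxis [-0.003 -0.    -1.   ] gap 94.0 F [0.4 0.6 0.6] t 57.2 j [-0.08  0.57 -0.46  1.43  0.26  1.2  -0.55]
-> [611.0, 204.0, 230.0, 94.3] [11.4, 3.9, 68.8] [-0.003, 0.0, -0.046]
```

```bash
python3 -m jog '[[[11,3,20],[0,0,-0.046],1],[[11,3,50],[0,0,-0.046],1],[[11,3,69],[0,0,-0.046],1],[[11,3,69],[0,0,-0.046],1],[[11,3,69],[0,0,-0.046],1]]' >/dev/null; python3 - <<'E'
from h import *
m=env.camera_model("wrist");im,d=env.grab_frame("wrist");cv2.imwrite("pics/w20.png",im)
P,px=cloud(d,m); 
k=(abs(P[:,0]-611)<60)&(abs(P[:,1]-205)<60)&(P[:,2]>150)&(P[:,2]<175); q=P[k]
print(len(q),cv2.minAreaRect(q[:,:2].astype(np.float32)),np.median(q[:,2]))
E
python3 go.py 611 205 153 94.3
```

```text
1421 ((610.62451171875, 205.10215759277344), (13.502095222473145, 59.42348861694336), 4.18312406539917) 162.90727020877847
now [611.2 201.7 232. ] yaw 93.9 zaxis [-0.  0. -1.] gap 94.0 F [ 0.  -0.4  0. ] t 57.75 j [-0.1   0.64 -0.46  1.51  0.3   1.07 -0.55]
-> [611.0, 205.0, 153.0, 94.3] [3.3, -0.0, 79.0] [-0.0, -0.0, -0.006]
```

View pics/w20.png

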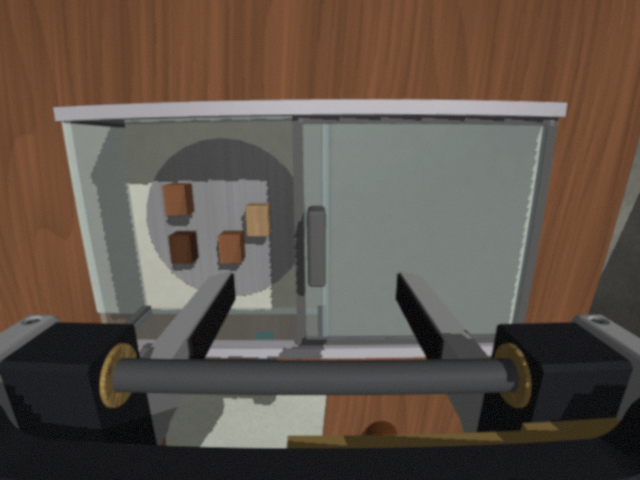

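```bash
python3 -m jog '[[[2.5,0,25],[0,0,-0.006],1],[[2.5,0,55],[0,0,-0.006],1],[[2.5,0,72],[0,0,-0.006],0.6],[[2.5,0,78],[0,0,-0.006],0.2],[[2.5,0,78.5],[0,0,-0.006],-0.2],[[2.5,0,78.5],[0,0,-0.006],-0.6],[[2.5,0,78.5],[0,0,-0.006],-1],[[2.5,0,78.5],[0,0,-0.006],-1],[[2.5,0,78.5],[0,0,-0.006],-1],[[2.5,0,78.5],[0,0,-0.006],-1],[[2.5,0,78.5],[0,0,-0.006],-1],[[2.5,0,78.5],[0,0,-0.006],-1]]' 15;python3 -m jog '[[[0,0,0],[0,0,0],-1],[[0,0,0],[0,0,0],-1]]'; python3 go.py 431.5 192 153 94.3
```

```text
time_s: 58.95
position: [610.9, 204.1, 153.3]
tcp_rot: [-0.0, 0.68, 0.733, 0.0]
contact_force: [-0.1, -0.9, 0.0]
finger_gap: 17.8
time_s: 59.15
position: [611.0, 204.1, 153.3]
tcp_rot: [0.0, 0.68, 0.733, 0.0]
contact_force: [-0.5, 0.7, 0.5]
finger_gap: 13.6
now [611.  204.1 153.3] yaw 94.3 zaxis [ 0. -0. -1.] gap 13.6 F [-0.5  0.7  0.5] t 59.15 j [-0.12  0.72 -0.43  1.59  0.35  0.91 -0.59]
-> [431.5, 192.0, 153.0, 94.3] [1.4, -179.9, 0.3] [0.0, 0.0, 0.0]
```

Gripped. Slide shut 170 mm smoothly, then feel for the end.

```bash
python3 -m jog '[[[0,-8,0],[0,0,0],-1],[[0,-24,0],[0,0,0],-1],[[0,-40,0],[0,0,0],-1],[[0,-56,0],[0,0,0],-1],[[0,-73,0],[0,0,0],-1],[[0,-90,0],[0,0,0],-1],[[0,-107,0],[0,0,0],-1],[[0,-124,0],[0,0,0],-1],[[0,-140,0],[0,0,0],-1],[[0,-154,0],[0,0,0],-1],[[0,-164,0],[0,0,0],-1],[[0,-168,0],[0,0,0],-1]]';python3 -m jog '[[[0,-2,0],[0,0,0],-1],[[0,-4,0],[0,0,0],-1],[[0,-6,0],[0,0,0],-1],[[0,-8,0],[0,0,0],-1],[[0,-9,0],[0,0,0],-1],[[0,-10,0],[0,0,0],-1],[[0,-10,0],[0,0,0],-1]]'; python3 -m jog '[[[0,-1,0],[0,0,0],-1],[[0,-2,0],[0,0,0],-1],[[0,-2,0],[0,0,0],-1]]'
```

```text
time_s: 60.35
position: [442.3, 191.2, 153.2]
tcp_rot: [-0.0, 0.68, 0.733, -0.0]
contact_force: [2.3, 0.3, -4.5]
finger_gap: 14.0
time_s: 61.05
position: [433.2, 190.5, 153.2]
tcp_rot: [0.0, 0.68, 0.733, -0.0]
contact_force: [1.0, -1.2, -3.4]
finger_gap: 13.5
time_s: 61.35
position: [431.7, 190.4, 153.2]
tcp_rot: [0.0, 0.68, 0.733, 0.0]
contact_force: [3.2, -2.3, -5.4]
finger_gap: 14.1
```

```bash
python3 -m jog '[[[0,-1,0],[0,0,0],-1],[[0,-2,0],[0,0,0],-1],[[0,-2,0],[0,0,0],-1]]'; python3 -m jog '[[[0,-1,0],[0,0,0],-1],[[0,-1,0],[0,0,0],-1]]'
```

```text
time_s: 61.65
position: [431.6, 190.4, 153.3]
tcp_rot: [0.001, 0.68, 0.733, 0.002]
contact_force: [7.6, -1.4, -10.9]
finger_gap: 13.8
time_s: 61.85
position: [431.6, 190.4, 153.3]
tcp_rot: [0.001, 0.68, 0.733, 0.002]
contact_force: [9.9, -1.3, -13.0]
finger_gap: 14.0
```

```bash
python3 -m jog '[[[0,1.5,0],[0,0,0],-1],[[0,2.5,0],[0,0,0],-1],[[0,2.5,0],[0,0,0],-1]]'; python3 -m jog '[[[0,0,0],[0,0,0],-0.6],[[0,0,0],[0,0,0],-0.5],[[0,0,0],[0,0,0],-0.4],[[0,0,0],[0,0,0],-0.2],[[0,0,0],[0,0,0],0],[[0,0,-10],[0,0,0],0],[[0,0,-35],[0,0,0],0.4],[[0,0,-70],[0,0,0],1],[[0,0,-100],[0,0,0],1],[[0,0,-120],[0,0,0],1],[[0,0,-120],[0,0,0],1]]'; python3 go.py 450 -250 300 50; python3 - <<'E'
from h import *
m=env.camera_model("wrist");im,d=env.grab_frame("wrist");cv2.imwrite("pics/w21.png",im)
P,px=cloud(d,m); 
k=(abs(P[:,0]-431)<60)&(abs(P[:,1]-195)<60)&(P[:,2]>150)&(P[:,2]<175); q=P[k]
print(len(q),cv2.minAreaRect(q[:,:2].astype(np.float32)),np.median(q[:,2]))
E
```

```text
time_s: 62.15
position: [431.6, 190.4, 153.2]
tcp_rot: [0.0, 0.68, 0.733, 0.0]
contact_force: [5.3, -1.6, -7.9]
finger_gap: 13.8
time_s: 63.25
position: [432.4, 191.7, 276.4]
tcp_rot: [0.001, 0.68, 0.733, 0.003]
contact_force: [-0.1, -0.2, -0.3]
finger_gap: 83.7
now [432.4 191.7 276.4] yaw 94.3 zaxis [ 0.006  0.002 -1.   ] gap 83.7 F [-0.1 -0.2 -0.3] t 63.25 j [-0.08  0.33 -0.53  1.91  0.21  0.95 -0.63]
-> [450.0, -250.0, 300.0, 50.0] [-441.7, -15.3, -24.6] [0.005, -0.004, 0.773]
1050 ((431.35552978515625, 191.32571411132812), (13.589678764343262, 59.662471771240234), 4.306438446044922) 162.94594082816047
```

View pics/w21.png

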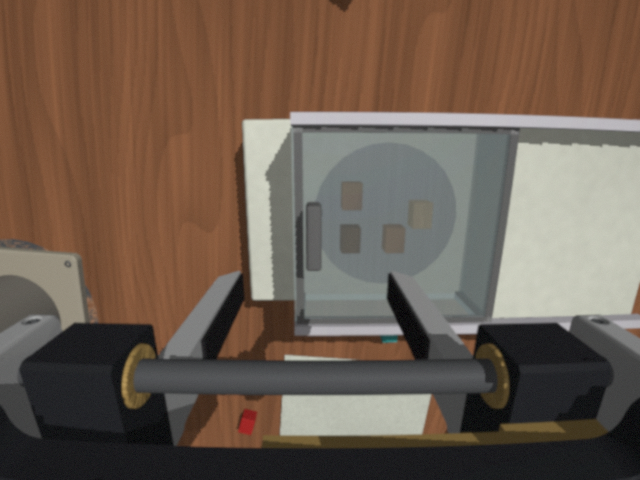

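```bash
python3 -m jog '[[[-40,0,-20],[0,0,0.1],1],[[-88,-2,-24],[0,0,0.2],1],[[-136,-4,-24],[0,0,0.3],1],[[-184,-6,-24],[0,0,0.4],1],[[-232,-8,-24],[0,0,0.5],1],[[-280,-10,-24],[0,0,0.6],1],[[-328,-12,-24],[0,0,0.7],1],[[-376,-14,-24],[0,0,0.77],1],[[-420,-15,-24],[0,0,0.77],1],[[-440,-15,-24],[0,0,0.77],1],[[-440,-15,-24],[0,0,0.77],1]]'; python3 - <<'E'
from h import *
for c in("top","side"):
    im,d=env.grab_frame(c);cv2.imwrite(f"pics/f_{c}.png",im)
    m=env.camera_model(c)
    P,px=cloud(d,m)
    if c=="top":
        for (x,y,lo,hi,n) in((431,191,150,175,"handle"),(713,-115,65,85,"jar"),(572,-340,40,52,"resin"),(431,499,25,40,"slidebox"),(466,-363,150,170,"tongs")):
            k=(abs(P[:,0]-x)<70)&(abs(P[:,1]-y)<70)&(P[:,2]>lo)&(P[:,2]<hi); q=P[k]
            d0=np.load("pics/top0.npy"); P0,_=cloud(d0,m); k0=(abs(P0[:,0]-x)<70)&(abs(P0[:,1]-y)<70)&(P0[:,2]>lo)&(P0[:,2]<hi)
            print(n,np.round(q.mean(0),1),"start",np.round(P0[k0].mean(0),1))
E
```

```text
time_s: 64.4
position: [447.5, -252.6, 295.5]
tcp_rot: [-0.001, 0.907, 0.421, -0.001]
contact_force: [-0.1, 0.7, -0.3]
finger_gap: 93.9
handle [429.7 189.5 162.1] start [435.6 189.9 161.9]
jar [ 728.7 -125.9   74.2] start [ 728.7 -125.6   74.1]
resin [ 579.5 -351.6   45.5] start [ 579.3 -351.7   45.8]
slidebox [434.7 508.3  31.3] start [435.  508.4  31.3]
tongs [nan nan nan] start [ 463.6 -360.7  157.5]<stdin>:10: RuntimeWarning: Mean of empty slice.
  ret = um.true_divide(
```

View pics/f_top.png

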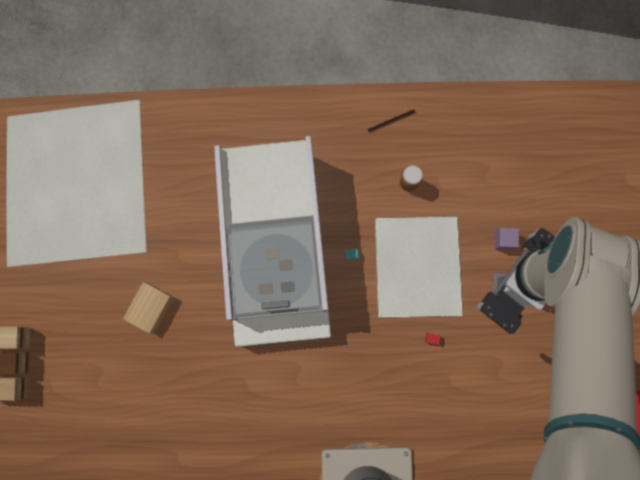

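View pics/f_side.png

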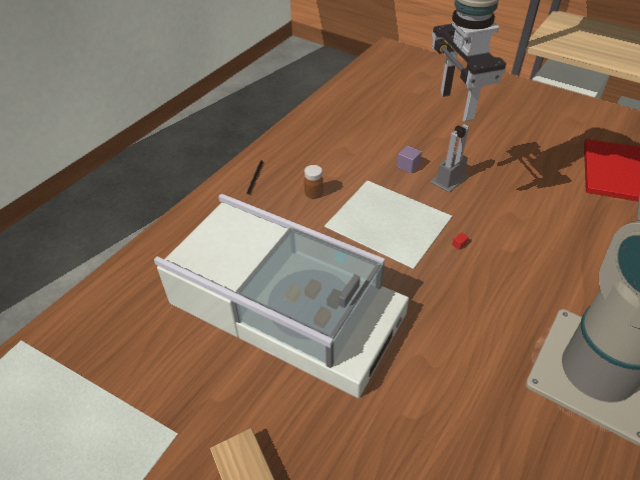

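```bash
python3 -c "
from cell import env
print(env.close_job())"
```

```text
the job is handed in; nothing more can be done
None
```

I handed the job in at about 64 s of the 210 s allowed. All four specimens on the mat are now side by side on the weighing pan. The tongs are back upright in their stand and the door is fully shut. The gripper touched only the door handle and the tongs.

**Door:** I slid it open until it hit its stop, and shut it until it hit its stop again. The total travel was about 180 mm.

**Specimens:** Each one was lowered slowly until the wrist force showed it touching the pan, then released. The last one was pressed a little firmer than the rest, to about 9 N. The light-coloured specimen was knocked aside on the pan partway through, as the task warned might happen. The last pictures show it fully on the pan and separate from the others, so I left it there.

**Last checks:**
- **Mat:** it is empty.
- **Bystanders:** the jar, resin block and slide box are within 0.5 mm of where they started.
- **Tongs:** the arm hid them from the top camera, so that check gave no reading. The wrist measurement after release and the final side view both show them standing in the pocket.

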